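Regrip the box stamp and mark a label

TASK

Lay the lying hand stamp in the sloping cradle, face against the low ledge and handle up the slope, and let go of it so that you can take a new grip on its handle. Then press it face down on the paper label, upright, centred and square with the label's long side, until the platen is well down, hold it there briefly, and finally stand the stamp upright on its face in the middle of the green-lined tray and leave it. Do not drop or topple the stamp, and leave everything else on the bench undisturbed.

Things in the scene. Friction and masses are not known exactly. Their poses are not given: they have to be found in the camera images.
- stamp: Hand stamp, 105 mm long, about 0.2 kg. Origin: centre of its red face; z runs from the face up the handle. Face and wooden block 30 (x) x 60 (y) mm, z 0-22 mm; brass neck 24 mm diameter, z 22-42; pale square wooden handle 30 x 30 mm, z 42-105. Starts lying level on the bench on block and handle (own x straight up, origin 15 mm high), handle end roughly towards +y
- cradle: Fixed regrip cradle: blue base 140 x 100 x 12 mm, aluminium bed sloping 45 deg with a stop ledge at its low end. Origin: centre of underside, z up; the bed rises towards its own -x. Bed 84 mm wide for its lowest 26 mm, then 24 mm wide (less than the handle, fingers pass beside it) up to 80 mm from the ledge. Blue cheeks 14 mm high flank the block, 72 mm apart
- seat (a point): Where the centre of the stamp's face lies when seated (35, 0, 55 mm from the cradle's origin, same axes): block and handle on the bed, face on the ledge, own y along the cradle's y (either way), own z 45 deg from vertical, leaning to the cradle's -x. The bed surface is 15 mm below this point square to the slope; the ledge reaches 15 mm beyond it
- label (a point): Centre of the top of the sprung platen, a grey plate 80 (x) x 120 (y) mm in a black frame 100 x 140 mm, carrying a white paper label with red border, 50 (x) x 84 (y) mm. About 32 mm above the bench when up; the frame stands 24 mm high. Axes: x across the label, y along it, z up
- platen (a joint): How far the platen is pressed down, m: 0 up, 0.010 at its hard stop. Spring 1000 N/m (10 N at the stop); it springs back up when let go, and the stamp's own weight sinks it at most 3 mm
- tray_mid (a point): Centre of the inner floor (5 mm above the bench) of the fixed brass tray with green lining, 100 (x) x 120 (y) mm outside, 4 mm walls, rim 10 mm above the bench. z up
- round_stamp: bystander: smaller round stamp standing upright, 88 mm tall, base 40 mm diameter; origin centre of underside
- gum_jar: bystander: amber jar with black cap, 64 mm diameter, 85 mm tall; origin centre of underside
- cigar_tin: bystander: flat red tin, 75 x 110 x 22 mm; origin centre of underside
- pencil_cup: bystander: white cup with pencils, 72 mm diameter, 90 mm tall, pencils up to about 155 mm; origin centre of underside
- gauge: bystander: brass plate with four holes, 60 x 150 x 8 mm; origin centre of underside
- glue_brush: bystander: brush lying flat, 160 mm long; origin near its middle
- card_stack: bystander: stack of white cards, 60 x 100 x 16 mm; origin centre of underside
Things that resemble listed ones, but are neither listed nor needed, are in the scene too. What is shaped like the stamp but pink or purple is not meant.

How it is judged:
By the outcome, as a careful person would: the job done as asked, in the order asked, and still so for the second after the job is handed in, with the robot touching nothing.
It also fails if it takes over 72 s, if anything falls off the work surface, if the arm or the gripper's body presses on something with over 40 N, if the wrist force passes 120 N, or if a joint passes its speed limit or range.

ROBOT

A 6-joint arm with a two-finger parallel gripper is mounted at the origin on the work surface. World frame = base frame: x ahead of the robot, y to its left, z up, the work surface at z = 0. Lengths are in mm, angles in rad, forces in N, time in s.
With the tool pointing down it reaches from about 350 to 875 mm from the base axis. Payload 4.2 kg.
Tool frame: the origin (TCP) lies midway between the tips of the shut fingers; the grasp point (between the pads) lies 19 mm behind it; z points along the fingers, y is the line along which they close (so a half turn about z gives the same grasp; the last joint's range is limited). The gripper opens to 85 mm and grips with 20 to 120 N. Pads are 22 mm wide; open, the fingers measure 114 mm over their backs; the gripper's body (76 mm by 85 mm) begins 54 mm behind the grasp point. The pads swing forward as they close: fully open they stand 13 mm farther back than shut.
Start: joints at [1.558, 0.385, 0.008, 0, -1.194, -0.259], TCP at [167.759, 602.043, 231.312] pointing down, gripper open.
Joint ranges: [-3.14, 3.14], [-1.21, 2.06], [-1.07, 1.41], [-3.16, 2.05], [-2.99, -0.16], [-3.1, 3.1]. Speed limits (rad/s): [2.79, 2.79, 3.14, 3.14, 3.14, 3.14].

INTERFACE

Orientations are given as a unit quaternion [x, y, z, w].
In Python, from bench import arm gives the robot as it stands.
- The arm moves only by the tool send_rows, never from a script. Its argument "targets" is a list of rows, each an object of numbers: "gripper": the gripper command: -1 is fully open, 1 is shut, values between are in proportion; "x", "y", "z": the shift along the tool's x, y, z in cm; "ax", "ay", "az": the turn, a rotation vector about the tool's x, y, z in degrees. A call has 1 to 5 rows; each row shifts and turns the commanded pose from where the row before left it, along the tool's axes as they then stand; what a row does not reach is not made up. A row lasts 1/12 s, in which the tool goes at most 41.7 mm and 7.16 degrees, less where a joint would pass 70% of its speed; a pose out of reach is approached as far as the arm can. A call is refused whole if a number of a shift passes 4.17 or a number of a turn 7.16, either way. A call with a gripper value outside its range is refused whole. The fingers move at their own pace and stop on an object; the grip force is fixed at half the most. Time passes only in rows, so rows that do not move let the fingers close. It gives the time, the measured TCP pose, the force, the opening and the grip force at its end, in the units of the state.
- arm.read_state(): the state, without advancing time (a new reading comes with each control period).
- arm.get_image(name): name is "side" or "top" or "wrist"; returns (picture, depth): 384x512x3 uint8, red, green, blue; 384x512 float32, mm along the optical axis (not along the pixel's ray), 0 where there is no reading.
- arm.camera_model(name): a dict with "fx", "fy", "cx", "cy" (pixels), "cam_to_world" (4x4, takes a point from camera to world coordinates). Camera axes: x right, y down, z forward; pixel columns grow to the right and rows downward; lengths in mm; the calibration is good to about 2 mm. A picture is of the moment at which its call begins: read the wrist's pose just before it. camera_model takes no time and is no camera call; for the wrist camera it gives the pose at the moment of the call.
- arm.job_done(): hands the job in; it is judged then, once.
Trained networks look in the newest picture that a camera, given by its name, has taken for a name from the list of things; names that differ only in an ending like _2 or _b are one class to them, and where a whole thing is asked for, a point or a joint stands for the part that bears it (a point fixed in the world has none). Each returns a list of dicts, best first, with "score" (0 to 1); they miss things now and then, are a little off and sometimes report something else, mostly with a low value. They report only what shows in the picture. A call takes as long as a camera call. They do not tell look-alikes from the thing itself.
- arm.boxes_of(camera, thing): "rect" ([left, top, width, height] in pixels, round what is visible of it).
The state is a dict: "clock": time; "joints": joint angles; "joint_vel": joint speeds; "joint_efforts": joint torques, N m; "position": TCP position; "ee_rot": TCP orientation; "contact_force": force on the tool from outside, world axes, zero at the start; "wrist_torque": the same for the moment, N m; "gripper_width": finger opening in mm; "grasp_force": force on a finger pad.
Only numpy, scipy, OpenCV 4.12 (cv2) and the standard library are available. Lean on these libraries where they do the work, as an engineer would, in place of code of your own. Each camera call takes 0.05 s, during which the arm holds its last target. There are 200 camera calls.

## Working session

There is one attempt and no reset: what is moved stays moved. The work goes in short steps, Python scripts to look and compute and a tool call to move; the robot and the scene stay as the last step left them, time stands still between calls to the robot, and variables do not carry over. Pictures are saved under pics/ and viewed, at most 10 in all, crops included, and the job is handed in when it is done.

Besides the shell and the picture viewer there is one more tool, called by a JSON object that holds its "fn" and its "kwargs". send_rows: Moves the arm, as the interface text tells. Its arguments: {"type":"object","properties":{"targets":{"type":"array"}},"required":["targets"]}

```bash
ls; mkdir -p pics; cat > h.py <<'E'
import numpy as np, cv2
from bench import arm
from scipy.spatial.transform import Rotation as R
np.set_printoptions(precision=1,suppress=True)
def w(cam,u,v,d,M=None):
    m=M or arm.camera_model(cam)
    p=np.array([(u-m['cx'])/m['fx']*d,(v-m['cy'])/m['fy']*d,d,1.0])
    return (np.array(m['cam_to_world'])@p)[:3]
def cloud(cam,dep):
    m=arm.camera_model(cam); v,u=np.mgrid[:dep.shape[0],:dep.shape[1]]
    P=np.stack([(u-m['cx'])/m['fx']*dep,(v-m['cy'])/m['fy']*dep,dep,np.ones_like(dep)],-1)
    P=(P@np.array(m['cam_to_world']).T)[...,:3]; P[dep==0]=np.nan; return P
def save(n,im): cv2.imwrite('pics/'+n+'.png',cv2.cvtColor(im,cv2.COLOR_RGB2BGR))
E
python3 - <<'E'
from h import *
s=arm.read_state(); print(s)
ims=[]
for c in('top','side'):
    im,d=arm.get_image(c); ims.append(im); np.savez('pics/'+c,im=im,d=d,P=cloud(c,d))
    P=cloud(c,d)
    for t in('stamp','cradle','label','tray_mid','round_stamp','gum_jar','pencil_cup'):
        for b in arm.boxes_of(c,t)[:4]:
            l,tp,wd,h=b['rect'];u,v=int(l+wd/2),int(tp+h/2); print(c,t,round(b['score'],2),np.array(b['rect']),P[v,u] if 0<=v<384 and 0<=u<512 else '')
    save(c,cv2.resize(im,(800,600)))
E
```

```text
pics
{'clock': 0.0, 'joints': array([ 1.6,  0.4,  0. , -0. , -1.2, -0.3]), 'joint_vel': array([-0.,  0.,  0.,  0.,  0., -0.]), 'joint_efforts': array([ -0. , -39.2,  18.8,   4.2,  -0. ,  -0. ]), 'position': array([167.6, 601.5, 230.2]), 'ee_rot': array([ 1. , -0.1, -0. ,  0. ]), 'contact_force': array([-0. ,  0.4,  0.4]), 'wrist_torque': array([-0.1, -0.1, -0. ]), 'grasp_force': 0.0, 'gripper_width': 85.51051262775889}
top stamp 0.92 [348.1 272.4  34.3  18.1] [ 266.1 -340.5   34.1]
top stamp 0.72 [339.4 204.4  31.2  17.5] [ 500.8 -321.6   27.2]
top stamp 0.69 [298.2 110.2  14.6  30.6] [ 831.4 -158.    23.6]
top cradle 0.69 [226.1 198.9  39.   29.7] [502.9  63.8  62.7]
top label 0.77 [292.4 164.2  36.2  25.9] [ 633.3 -168.2   30. ]
top label 0.72 [159.7 203.9  38.1  29.7] [498.8 308.5  -0.7]
top label 0.64 [181.5 247.1  32.7  21.1] [357.2 233.1  30.2]
top tray_mid 0.88 [160.9 202.9  33.5  32.1] [497.9 310.6   6.2]
top tray_mid 0.47 [293.5 162.3  39.9  28.5] [ 636.1 -178.8   32.8]
top round_stamp 0.64 [221.6 154.6  11.7  14.6] [686.1 124.5  76.2]
top gum_jar 0.66 [173.6 145.   24.   20
[... 312 characters left out ...]
 325.6  44.3  51.7] [ 260.4 -349.5   24.3]
side stamp 0.79 [319.6 267.2  44.9  37.2] [ 500.1 -335.9   21.5]
side cradle 0.6 [210.5 179.5  54.   51.2] [494.4  58.   46.5]
side label 0.81 [301.  210.3  48.7  32. ] [ 633.8 -174.9   28.3]
side tray_mid 0.71 [170.7 169.7  42.9  25.4] [495.9 300.9   1.9]
side tray_mid 0.34 [146.2 194.8  45.1  29.5] [347.5 217.8  16.7]
side round_stamp 0.52 [257.7 160.   17.7  24. ] [681.8 122.4  47.2]
side gum_jar 0.59 [235.3 141.5  16.7  25.8] [698.1 258.9  49.9]
side gum_jar 0.19 [238.  256.7  37.2  49.5] [ 355.  -174.5   16.1]
side pencil_cup 0.68 [318.3 265.6  45.6  39.9] [ 499.1 -333.8   20.4]
side pencil_cup 0.63 [306.6 147.1  19.8  43.6] [782.1 -11.3  84. ]
```

View pics/top.png

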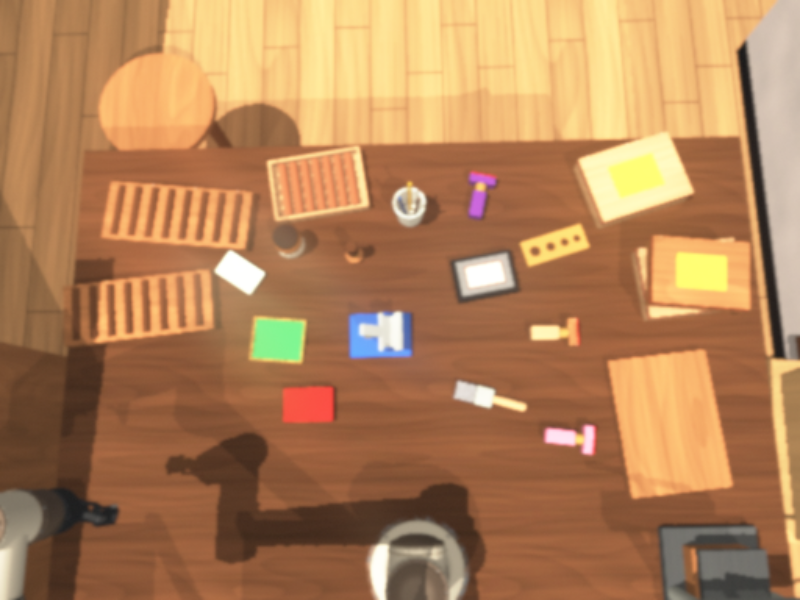

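View pics/side.png

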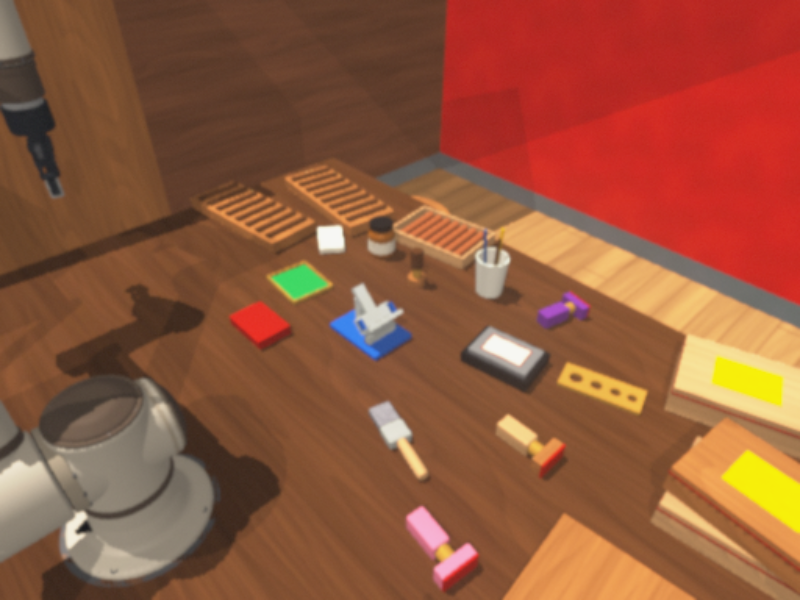

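Stamp candidates in the top view (800×600): pale wood with a red face at (555,331), pink at (570,438), purple at (481,195). The pale one fits the description. The cradle is at (380,335) with its ledge to the right (world -y). The label is at (485,275), and the green tray is at (278,340).

```bash
cat >> h.py <<'E'
def down(yaw): # tool z down, tool x at yaw (deg) from world x
    return R.from_euler('z',yaw,degrees=True)*R.from_euler('x',180,degrees=True)
def go(pos,rot,p0=None,r0=None):
    s=arm.read_state(); p0=np.array(s['position']) if p0 is None else p0
    r0=R.from_quat(s['ee_rot']) if r0 is None else r0
    d=r0.inv().apply(np.array(pos)-p0)/10; rv=(r0.inv()*rot).as_rotvec(degrees=True)
    print('shift first(cm)',d.round(2),'rows',np.ceil(np.linalg.norm(d)/4.17),'then turn(deg)',rv.round(1),'rows',np.ceil(np.linalg.norm(rv)/7.16))
    print('  if turned first, shift',(rot.inv().apply(np.array(pos)-p0)/10).round(2))
E
python3 - <<'E'
from h import *
s=arm.read_state(); r=R.from_quat(s['ee_rot']); print(r.as_matrix(),np.array(s['joints']))
m=arm.camera_model('wrist'); T=np.array(m['cam_to_world']); 
print('cam in tool', r.inv().apply(T[:3,3]-s['position']), (r.inv()*R.from_matrix(T[:3,:3])).as_matrix(), m['fx'])
f=np.load('pics/top.npz');P=f['P']
k=(P[...,2]>8)&(abs(P[...,0]-500)<45)&(abs(P[...,1]+325)<75)
q=P[k];x=q[:,:2].astype(np.float32);print('stamp',cv2.minAreaRect(x),np.median(q[:,2]))
im=f['im'].astype(int)
for nm,k in(('cradle blue',(im[...,2]>150)&(im[...,0]<90)&(abs(P[...,1]-63)<100)&(P[...,2]<30)),('tray green',(im[...,1]>150)&(im[...,0]<90)),):
    q=P[k];print(nm,len(q),cv2.minAreaRect(q[:,:2].astype(np.float32)),np.median(q,0))
k=(abs(P[...,0]-635)<80)&(abs(P[...,1]+175)<90)&(P[...,2]>15);q=P[k];print('frame',cv2.minAreaRect(q[:,:2].astype(np.float32)),np.median(q,0))
go([500,300,300],down(0)); go([500,-300,300],down(90),np.array([500,300,300]),r)
E
```

```text
[[ 1.  -0.3 -0. ]
 [-0.3 -1.   0. ]
 [-0.  -0.  -1. ]] [ 1.6  0.4  0.  -0.  -1.2 -0.3]
cam in tool [  82.1    0.9 -141.7] [[-0.  -0.9 -0.3]
 [ 1.  -0.   0. ]
 [-0.  -0.3  0.9]] 272.2578503681328
stamp ((499.63958740234375, -321.8741149902344), (63.54558563232422, 132.91552734375), 6.437694549560547) 28.9989227263967
cradle blue 60 ((515.0385131835938, 11.847480773925781), (76.00538635253906, 9.376933097839355), 2.352679967880249) [518.6  12.5  11.9]
tray green 0 ((0.0, 0.0), (0.0, 0.0), 0.0) [nan nan nan]
frame ((643.3270874023438, -185.90740966796875), (103.43428802490234, 175.72132873535156), 10.027336120605469) [ 637.  -168.2   30.3]
shift first(cm) [40.1 20.2 -6.9] rows 11.0 then turn(deg) [ -0.    0.  -15.6] rows 3.0
  if turned first, shift [33.2 30.2 -6.9]
shift first(cm) [16.1 57.8 -0. ] rows 15.0 then turn(deg) [  -0.     0.  -105.6] rows 15.0
  if turned first, shift [-60.   0.   0.]
  return _methods._mean(a, axis=axis, dtype=dtype,
  ret = um.true_divide(
```

{"fn": "send_rows", "kwargs": {"targets": [{"gripper":-1,"x":3.35,"y":1.7,"z":-0.6},{"gripper":-1,"x":3.35,"y":1.7,"z":-0.6},{"gripper":-1,"x":3.35,"y":1.7,"z":-0.6},{"gripper":-1,"x":3.35,"y":1.7,"z":-0.6},{"gripper":-1,"x":3.35,"y":1.7,"z":-0.6}]}}

```text
$.targets[0]: bad value
```

{"fn": "send_rows", "kwargs": {"targets": [{"gripper":-1,"x":3.35,"y":1.7,"z":-0.6},{"gripper":-1,"x":3.35,"y":1.7,"z":-0.6},{"gripper":-1,"x":3.35,"y":1.7,"z":-0.6},{"gripper":-1,"x":3.35,"y":1.7,"z":-0.6},{"gripper":-1,"x":3.35,"y":1.7,"z":-0.6}]}}

```text
$.targets[0]: bad value
```

{"fn": "send_rows", "kwargs": {"targets": [{"gripper":-1,"x":3.35,"y":1.7,"z":-0.6},{"gripper":-1,"x":3.35,"y":1.7,"z":-0.6},{"gripper":-1,"az":7},{"gripper":-1,"az":7},{"gripper":-1,"az":7}]}}

```text
$.targets[0]: bad value
```

{"fn": "send_rows", "kwargs": {"targets": [{"gripper":-1,"az":7},{"gripper":-1,"az":7},{"gripper":-1,"az":7},{"gripper":-1,"az":7},{"gripper":-1,"az":7}]}}

```text
$.targets[0]: bad value
```

{"fn": "send_rows", "kwargs": {"targets": [{"gripper":-1,"az":7},{"gripper":-1,"az":7},{"gripper":-1,"az":4.4},{"gripper":-1},{"gripper":-1}]}}

```text
$.targets[0]: bad value
```

{"fn": "send_rows", "kwargs": {"targets": [{"gripper":-1,"x":3.35,"y":1.7,"z":-0.6,"ax":0,"ay":0,"az":0},{"gripper":-1,"x":3.35,"y":1.7,"z":-0.6,"ax":0,"ay":0,"az":0},{"gripper":-1,"x":3.35,"y":1.7,"z":-0.6,"ax":0,"ay":0,"az":0},{"gripper":-1,"x":3.35,"y":1.7,"z":-0.6,"ax":0,"ay":0,"az":0},{"gripper":-1,"x":3.35,"y":1.7,"z":-0.6,"ax":0,"ay":0,"az":0}]}}

```text
clock: 1.22
position: [307.2, 473.9, 261.8]
ee_rot: [0.991, -0.135, 0.0, -0.0]
contact_force: [1.4, 0.5, -0.7]
gripper_width: 85.4
grasp_force: 0.0
```

{"fn": "send_rows", "kwargs": {"targets": [{"gripper":-1,"x":3.35,"y":1.7,"z":-0.6,"ax":0,"ay":0,"az":0},{"gripper":-1,"x":3.35,"y":1.7,"z":-0.6,"ax":0,"ay":0,"az":0},{"gripper":-1,"x":3.35,"y":1.7,"z":-0.6,"ax":0,"ay":0,"az":0},{"gripper":-1,"x":3.35,"y":1.7,"z":-0.6,"ax":0,"ay":0,"az":0},{"gripper":-1,"x":3.35,"y":1.7,"z":-0.6,"ax":0,"ay":0,"az":0}]}}

```text
clock: 1.63
position: [445.9, 346.9, 292.0]
ee_rot: [0.991, -0.135, 0.0, -0.0]
contact_force: [-0.9, 0.3, 0.0]
gripper_width: 85.5
grasp_force: 0.0
```

{"fn": "send_rows", "kwargs": {"targets": [{"gripper":-1,"x":3.35,"y":1.7,"z":-0.6,"ax":0,"ay":0,"az":0},{"gripper":-1,"x":3.35,"y":1.7,"z":-0.6,"ax":0,"ay":0,"az":0},{"gripper":-1,"x":0,"y":0,"z":0,"ax":0,"ay":0,"az":7},{"gripper":-1,"x":0,"y":0,"z":0,"ax":0,"ay":0,"az":7},{"gripper":-1,"x":0,"y":0,"z":0,"ax":0,"ay":0,"az":7}]}}

```text
clock: 2.05
position: [500.9, 296.6, 303.3]
ee_rot: [0.948, -0.318, -0.0, -0.0]
contact_force: [-0.5, -0.8, 0.6]
gripper_width: 85.5
grasp_force: 0.0
```

{"fn": "send_rows", "kwargs": {"targets": [{"gripper":-1,"x":0,"y":0,"z":0,"ax":0,"ay":0,"az":7},{"gripper":-1,"x":0,"y":0,"z":0,"ax":0,"ay":0,"az":7},{"gripper":-1,"x":0,"y":0,"z":0,"ax":0,"ay":0,"az":7},{"gripper":-1,"x":0,"y":0,"z":0,"ax":0,"ay":0,"az":7},{"gripper":-1,"x":0,"y":0,"z":0,"ax":0,"ay":0,"az":7}]}}

```text
clock: 2.47
position: [500.2, 297.5, 303.3]
ee_rot: [0.809, -0.587, -0.0, -0.0]
contact_force: [0.8, 0.2, -0.1]
gripper_width: 85.4
grasp_force: 0.0
```

{"fn": "send_rows", "kwargs": {"targets": [{"gripper":-1,"x":0,"y":0,"z":0,"ax":0,"ay":0,"az":7},{"gripper":-1,"x":0,"y":0,"z":0,"ax":0,"ay":0,"az":7},{"gripper":-1,"x":0,"y":0,"z":0,"ax":0,"ay":0,"az":4.4},{"gripper":-1,"x":0,"y":0,"z":0,"ax":0,"ay":0,"az":0},{"gripper":-1,"x":0,"y":0,"z":0,"ax":0,"ay":0,"az":0}]}}

```text
clock: 2.88
position: [500.2, 297.6, 303.3]
ee_rot: [0.708, -0.706, -0.0, -0.0]
contact_force: [-0.0, 0.1, 0.8]
gripper_width: 85.4
grasp_force: 0.0
```

```bash
python3 - <<'E'
from h import *
s=arm.read_state(); print(s['clock'],np.array(s['position']),np.round(s['joints'],3),R.from_quat(s['ee_rot']).as_matrix())
im,d=arm.get_image('wrist'); np.savez('pics/w_tray',im=im,d=d,P=cloud('wrist',d)); save('w_tray',im)
go([500,-260,290],down(-90))
E
```

```text
2.8833 [500.2 297.6 303.3] [ 0.8  0.3  0.  -0.  -1.3 -0.8] [[ 0. -1.  0.]
 [-1. -0.  0.]
 [-0. -0. -1.]]
shift first(cm) [55.8  0.2  1.3] rows 14.0 then turn(deg) [-0.   0.   0.1] rows 1.0
  if turned first, shift [55.8  0.   1.3]
```

{"fn": "send_rows", "kwargs": {"targets": [{"gripper":-1,"x":3.5,"y":0,"z":0,"ax":0,"ay":0,"az":0},{"gripper":-1,"x":3.5,"y":0,"z":0,"ax":0,"ay":0,"az":0},{"gripper":-1,"x":3.5,"y":0,"z":0,"ax":0,"ay":0,"az":0},{"gripper":-1,"x":3.5,"y":0,"z":0,"ax":0,"ay":0,"az":0},{"gripper":-1,"x":0,"y":0,"z":0,"ax":0,"ay":0,"az":0}]}}

```text
clock: 3.35
position: [499.6, 153.2, 304.1]
ee_rot: [-0.706, 0.708, -0.0, -0.0]
contact_force: [-0.5, 0.6, 0.5]
gripper_width: 85.2
grasp_force: 0.0
```

```bash
python3 - <<'E'
from h import *
im,d=arm.get_image('wrist'); np.savez('pics/w_crad',im=im,d=d,P=cloud('wrist',d)); save('w_crad',im)
E
```

{"fn": "send_rows", "kwargs": {"targets": [{"gripper":-1,"x":4,"y":0,"z":0,"ax":0,"ay":0,"az":0},{"gripper":-1,"x":4,"y":0,"z":0,"ax":0,"ay":0,"az":0},{"gripper":-1,"x":4,"y":0,"z":0,"ax":0,"ay":0,"az":0},{"gripper":-1,"x":4,"y":0,"z":0,"ax":0,"ay":0,"az":0},{"gripper":-1,"x":4,"y":0,"z":0,"ax":0,"ay":0,"az":0}]}}

```text
clock: 3.82
position: [500.5, -43.3, 303.5]
ee_rot: [0.708, -0.706, 0.0, -0.0]
contact_force: [0.8, 0.5, 0.0]
gripper_width: 85.4
grasp_force: 0.0
```

{"fn": "send_rows", "kwargs": {"targets": [{"gripper":-1,"x":4,"y":0,"z":0,"ax":0,"ay":0,"az":0},{"gripper":-1,"x":4,"y":0,"z":0,"ax":0,"ay":0,"az":0},{"gripper":-1,"x":4,"y":0,"z":0,"ax":0,"ay":0,"az":0},{"gripper":-1,"x":4,"y":0,"z":0,"ax":0,"ay":0,"az":0},{"gripper":-1,"x":4,"y":0,"z":0,"ax":0,"ay":0,"az":0}]}}

```text
clock: 4.23
position: [500.8, -243.8, 303.4]
ee_rot: [0.708, -0.706, 0.0, -0.0]
contact_force: [0.4, 0.5, -0.8]
gripper_width: 85.6
grasp_force: 0.0
```

{"fn": "send_rows", "kwargs": {"targets": [{"gripper":-1,"x":0,"y":0,"z":0,"ax":0,"ay":0,"az":0},{"gripper":-1,"x":0,"y":0,"z":0,"ax":0,"ay":0,"az":0}]}}

```text
clock: 4.4
position: [500.6, -243.8, 302.5]
ee_rot: [-0.706, 0.708, 0.0, -0.0]
contact_force: [-0.5, 0.1, 0.5]
gripper_width: 85.0
grasp_force: 0.0
```

```bash
python3 - <<'E'
from h import *
s=arm.read_state(); print(s['clock'],np.array(s['position']),np.round(s['joints'],3).tolist())
im,d=arm.get_image('wrist'); np.savez('pics/w_stamp',im=im,d=d,P=cloud('wrist',d))
a=np.load('pics/w_crad.npz')['im']; b=np.load('pics/w_tray.npz')['im']
save('mosaic',np.hstack([cv2.resize(x,(400,300)) for x in(a,im)]))
E
```

```text
4.4 [ 500.6 -243.8  302.5] [-0.162, 0.226, -0.04, -0.0, -1.306, 0.16]
```

View pics/mosaic.png

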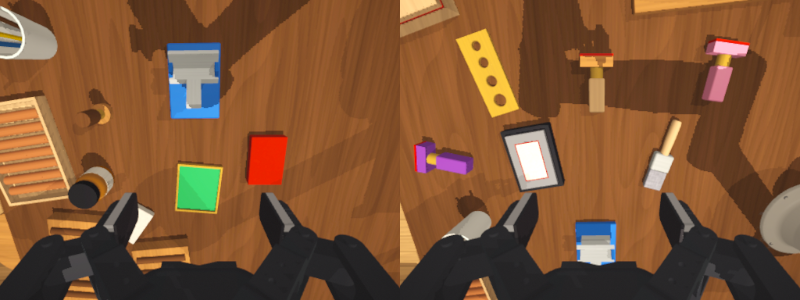

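Right half: the pale stamp with the red face is at about (596,80), with its handle toward the robot side (+y) and the label at (532,158). In the left half, the cradle is at (194,80) with its ledge at the top (-y).

```bash
python3 - <<'E'
from h import *
def rect(P,k):
    q=P[k]; r=cv2.minAreaRect(q[:,:2].astype(np.float32)); return len(q),np.round(np.array(r[0]),1),np.round(np.array(r[1]),1),round(r[2],1),'z',np.median(q[:,2]).round(1)
f=np.load('pics/w_stamp.npz');P,im=f['P'],f['im'].astype(int)
near=(abs(P[...,0]-500)<45)&(abs(P[...,1]+325)<80)
ys=P[...,1]
top=near&(P[...,2]>25)&(P[...,2]<36)
print('stamp top',rect(P,top)); 
print(' handle',rect(P,top&(ys>-322)),' block',rect(P,top&(ys<-358)))
q=P[top]; 
for y0 in range(-380,-260,8):
    s=q[abs(q[:,1]-y0)<4]
    if len(s): print(y0,len(s),s[:,0].min().round(1),s[:,0].max().round(1),np.median(s[:,2]).round(1))
print('floor z',np.nanmedian(P[(abs(P[...,2])<10)][:,2]))
# label frame / label
k=(abs(P[...,0]-640)<80)&(abs(P[...,1]+175)<90)
print('frame top+plate',rect(P,k&(P[...,2]>17)&(P[...,2]<45)))
wh=(im.min(-1)>200)&k; print('white',rect(P,wh))
cv2_k=k&(P[...,2]>28); print('plate>28',rect(P,cv2_k))
g=np.load('pics/w_tray.npz');P,im=g['P'],g['im'].astype(int)
gr=(im[...,1]>im[...,0]*1.5)&(im[...,1]>im[...,2]*1.5)&(abs(P[...,1]-300)<120); print('tray',rect(P,gr))
g=np.load('pics/w_crad.npz');P,im=g['P'],g['im'].astype(int)
gr=(im[...,1]>im[...,0]*1.5)&(im[...,1]>im[...,2]*1.5)&(abs(P[...,1]-300)<120); print('tray',rect(P,gr))
k=(abs(P[...,0]-500)<90)&(abs(P[...,1]-60)<110)
bl=k&(im[...,2]>im[...,0]*1.6)
print('blue low',rect(P,bl&(P[...,2]<17)&(P[...,2]>5)),' all',rect(P,bl))
q=P[k&(P[...,2]>22)]
for y0 in range(-20,130,8):
    s=q[abs(q[:,1]-y0)<4]
    if len(s)>3: print(y0,len(s),s[:,0].min().round(1),s[:,0].max().round(1),np.percentile(s[:,2],[5,50,95]))
E
```

```text
stamp top (1690, array([ 504.5, -319. ]), array([104.5,  58.9]), 89.3, 'z', np.float64(29.0))
 handle (771, array([ 504.4, -294.4]), array([55.4, 29.1]), 89.0, 'z', np.float64(29.1))  block (441, array([ 503.9, -364.5]), array([13. , 58.9]), 90.0, 'z', np.float64(29.1))
-372 129 474.5 533.1 29.1
-364 252 475.7 533.3 29.1
-356 251 475.5 533.5 29.1
-348 113 475.5 533.6 28.7
-340 38 498.1 509.7 25.8
-332 53 490.9 516.9 26.4
-324 124 489.3 518.4 29.1
-316 119 490.8 518.6 29.1
-308 99 490.7 518.7 29.3
-300 120 490.7 518.9 29.3
-292 101 490.6 519.0 28.9
-284 118 490.5 519.1 28.9
-276 99 490.4 519.3 29.0
-268 74 490.4 519.3 28.6
floor z -0.8780982405397708
frame top+plate (4803, array([ 639.3, -166. ]), array([101.1, 140.7]), 10.0, 'z', np.float64(31.1))
white (1290, array([ 627.9, -196.6]), array([153.5,  75.3]), 69.3, 'z', np.float64(31.9))
plate>28 (8926, array([ 615. , -179.7]), array([134.2, 138.9]), 9.6, 'z', np.float64(369.3))
tray (3627, array([502.1, 310. ]), array([110.7,  90.8]), 84.9, 'z', np.float64(4.3))
tray (2650, array([502.9, 313. ]), array([109. ,  90.8]), 84.9, 'z', np.float64(4.4))
blue low (2885, array([509. ,  76.3]), array([ 99.7, 139.6]), 0.8, 'z', np.float64(10.6))  all (3129, array([509.9,  77.3]), array([101.4, 141.8]), 0.7, 'z', np.float64(10.7))
28 379 467.2 550.7 [58.8 62.3 64.7]
36 446 467.4 550.8 [55.2 58.9 62.5]
44 438 467.2 551.1 [47.  51.8 55.8]
52 387 467.6 551.0 [43.  45.6 63.1]
60 384 467.6 550.8 [47.5 51.9 66.8]
68 436 467.1 550.2 [55.3 59.5 62.6]
76 270 466.7 550.6 [54.9 58.6 70.4]
84 133 496.7 520.3 [71.6 75.6 79.5]
92 129 496.7 520.1 [80.2 84.  87.8]
100 132 496.8 519.8 [87.9 91.7 95.5]
108 116 496.8 519.5 [ 95.5  97.8 100.2]
116 44 496.8 519.8 [92.5 94.5 96.3]
```

{"fn": "send_rows", "kwargs": {"targets": [{"gripper":-1,"x":1.05,"y":-0.07,"z":4,"ax":0,"ay":0,"az":0.7},{"gripper":-1,"x":1.05,"y":-0.07,"z":4,"ax":0,"ay":0,"az":0},{"gripper":-1,"x":1.05,"y":-0.07,"z":4,"ax":0,"ay":0,"az":0},{"gripper":-1,"x":1.05,"y":-0.07,"z":4,"ax":0,"ay":0,"az":0},{"gripper":-1,"x":1.05,"y":-0.07,"z":4,"ax":0,"ay":0,"az":0}]}}

```text
clock: 4.87
position: [504.4, -293.4, 102.4]
ee_rot: [-0.704, 0.71, -0.001, 0.0]
contact_force: [-0.4, 0.5, 0.5]
gripper_width: 85.1
grasp_force: 0.0
```

{"fn": "send_rows", "kwargs": {"targets": [{"gripper":-1,"x":1.02,"y":-0.06,"z":3,"ax":0,"ay":0,"az":0},{"gripper":-1,"x":0,"y":0,"z":2.5,"ax":0,"ay":0,"az":0},{"gripper":-1,"x":0,"y":0,"z":2.0,"ax":0,"ay":0,"az":0},{"gripper":-1,"x":0,"y":0,"z":0,"ax":0,"ay":0,"az":0},{"gripper":-1,"x":0,"y":0,"z":0,"ax":0,"ay":0,"az":0}]}}

```text
clock: 5.28
position: [504.4, -303.7, 27.9]
ee_rot: [-0.704, 0.71, 0.001, -0.001]
contact_force: [-0.1, 1.2, -0.1]
gripper_width: 85.4
grasp_force: 0.0
```

{"fn": "send_rows", "kwargs": {"targets": [{"gripper":-1,"x":0.2,"y":0,"z":1.5,"ax":0,"ay":0,"az":0},{"gripper":-1,"x":0,"y":0,"z":0.8,"ax":0,"ay":0,"az":0},{"gripper":-1,"x":0,"y":0,"z":0,"ax":0,"ay":0,"az":0},{"gripper":0,"x":0,"y":0,"z":0,"ax":0,"ay":0,"az":0},{"gripper":1,"x":0,"y":0,"z":0,"ax":0,"ay":0,"az":0}]}}

```text
clock: 5.7
position: [504.9, -307.1, 6.6]
ee_rot: [-0.703, 0.711, -0.001, 0.0]
contact_force: [-0.5, -0.1, 0.9]
gripper_width: 63.8
grasp_force: 0.0
```

{"fn": "send_rows", "kwargs": {"targets": [{"gripper":1,"x":0,"y":0,"z":0,"ax":0,"ay":0,"az":0},{"gripper":1,"x":0,"y":0,"z":0,"ax":0,"ay":0,"az":0},{"gripper":1,"x":0,"y":0,"z":0,"ax":0,"ay":0,"az":0},{"gripper":1,"x":0,"y":0,"z":0,"ax":0,"ay":0,"az":0},{"gripper":1,"x":0,"y":0,"z":0,"ax":0,"ay":0,"az":0}]}}

```text
clock: 6.12
position: [504.7, -307.4, 6.2]
ee_rot: [-0.703, 0.711, -0.001, 0.0]
contact_force: [-0.1, 1.0, 5.1]
gripper_width: 28.7
grasp_force: 61.0
```

{"fn": "send_rows", "kwargs": {"targets": [{"gripper":1,"x":0,"y":0,"z":-1,"ax":0,"ay":0,"az":0},{"gripper":1,"x":0,"y":0,"z":-3,"ax":0,"ay":0,"az":0},{"gripper":1,"x":0,"y":0,"z":-4,"ax":0,"ay":0,"az":0},{"gripper":1,"x":0,"y":0,"z":-4,"ax":0,"ay":0,"az":0},{"gripper":1,"x":0,"y":0,"z":-4,"ax":0,"ay":0,"az":0}]}}

```text
clock: 6.53
position: [502.7, -306.8, 166.5]
ee_rot: [-0.703, 0.711, 0.001, -0.0]
contact_force: [0.8, 0.2, -2.6]
gripper_width: 28.8
grasp_force: 60.1
```

{"fn": "send_rows", "kwargs": {"targets": [{"gripper":1,"x":-2,"y":0,"z":-4,"ax":0,"ay":0,"az":0},{"gripper":1,"x":-4,"y":0,"z":0,"ax":0,"ay":0,"az":0},{"gripper":1,"x":-4,"y":0,"z":0,"ax":0,"ay":0,"az":0},{"gripper":1,"x":-4,"y":0,"z":0,"ax":0,"ay":0,"az":0},{"gripper":1,"x":-4,"y":0,"z":0,"ax":0,"ay":0,"az":0}]}}

```text
clock: 6.95
position: [504.7, -127.0, 202.5]
ee_rot: [-0.702, 0.712, 0.001, -0.0]
contact_force: [1.4, 1.0, -2.4]
gripper_width: 29.3
grasp_force: 60.3
```

{"fn": "send_rows", "kwargs": {"targets": [{"gripper":1,"x":-4,"y":0,"z":0,"ax":0,"ay":0,"az":0},{"gripper":1,"x":-4,"y":0,"z":0,"ax":0,"ay":0,"az":0},{"gripper":1,"x":-4,"y":0,"z":0,"ax":0,"ay":0,"az":0},{"gripper":1,"x":-3,"y":0,"z":0,"ax":0,"ay":0,"az":0},{"gripper":1,"x":0,"y":0,"z":0,"ax":0,"ay":0,"az":0}]}}

```text
clock: 7.37
position: [507.3, 25.7, 202.4]
ee_rot: [-0.705, 0.709, 0.001, 0.0]
contact_force: [-0.4, -0.4, -1.7]
gripper_width: 29.1
grasp_force: 60.2
```

{"fn": "send_rows", "kwargs": {"targets": [{"gripper":1,"x":0,"y":0,"z":0,"ax":0,"ay":-6.5,"az":0},{"gripper":1,"x":0,"y":0,"z":0,"ax":0,"ay":-6.5,"az":0},{"gripper":1,"x":0,"y":0,"z":0,"ax":0,"ay":-6.5,"az":0},{"gripper":1,"x":0,"y":0,"z":0,"ax":0,"ay":-6.5,"az":0},{"gripper":1,"x":0,"y":0,"z":0,"ax":0,"ay":-6.5,"az":0}]}}

```text
clock: 7.78
position: [507.9, 21.6, 203.7]
ee_rot: [-0.675, 0.682, 0.198, 0.202]
contact_force: [-0.4, -0.8, -2.2]
gripper_width: 29.3
grasp_force: 60.2
```

{"fn": "send_rows", "kwargs": {"targets": [{"gripper":1,"x":0,"y":0,"z":0,"ax":0,"ay":-6.5,"az":0},{"gripper":1,"x":0,"y":0,"z":0,"ax":0,"ay":-6,"az":0},{"gripper":1,"x":0,"y":0,"z":0,"ax":0,"ay":0,"az":0},{"gripper":1,"x":0,"y":0,"z":0,"ax":0,"ay":0,"az":0}]}}

```text
clock: 8.12
position: [507.4, 19.7, 201.2]
ee_rot: [-0.648, 0.659, 0.269, 0.271]
contact_force: [0.3, 0.7, -1.7]
gripper_width: 28.8
grasp_force: 60.3
```

```bash
python3 - <<'E'
from h import *
s=arm.read_state(); print(s['clock'],np.array(s['position']),np.round(s['joints'],3).tolist()); r=R.from_quat(s['ee_rot']); print(r.as_matrix().round(3))
im,d=arm.get_image('wrist'); P=cloud('wrist',d); np.savez('pics/w_held',im=im,d=d,P=P)
j,_=arm.get_image('side')
save('held',np.hstack([cv2.resize(im,(400,300)),cv2.resize(j[130:290,130:343],(400,300))]))
# target: seated
cy=np.array([-.014,1,0]); seat=np.array([509.5,41.2,55.])
zs=(cy+[0,0,1])/2**.5; n=(-cy+[0,0,1])/2**.5; ax=np.cross(n,-zs) # tool y = z x x; tool z=-n, tool x=-zs
rot=R.from_matrix(np.stack([-zs,np.cross(-n,-zs),-n],1)); tcp=seat+zs*64.5-n*9
print('seated tcp',tcp); go(tcp+n*30+zs*5,rot)
E
```

```text
8.1167 [507.4  19.7 201.2] [-0.152, 0.347, -0.083, -0.796, -1.364, 0.399]
[[-0.  -1.   0. ]
 [-0.7  0.   0.7]
 [-0.7  0.  -0.7]]
seated tcp [508.8  93.2  94.2]
shift first(cm) [ 2.1 -0.1  9.8] rows 3.0 then turn(deg) [-1.  -0.1 -1. ] rows 1.0
  if turned first, shift [ 2.1 -0.2  9.7]
```

View pics/held.png

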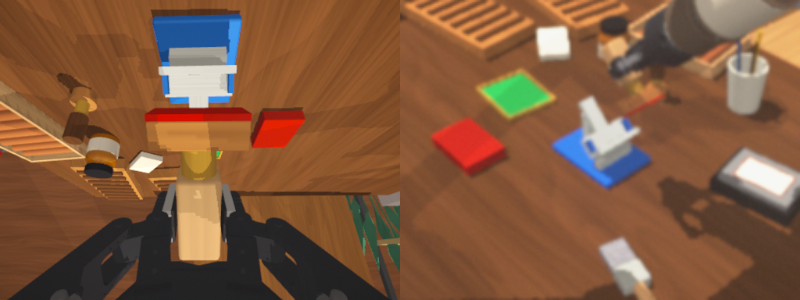

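The stamp is held straight: block at (198,130), handle between the pads at (200,215), and the cradle ahead of it.

```bash
python3 - <<'E'
from h import *
f=np.load('pics/w_held.npz'); s=arm.read_state(); r=R.from_quat(s['ee_rot']); Q=r.inv().apply(f['P'].reshape(-1,3)-s['position']).reshape(f['P'].shape)
k=(abs(Q[...,1])<45)&(Q[...,2]>-45)&(Q[...,2]<10)&(Q[...,0]>25)&(Q[...,0]<95)
q=Q[k]
t=q[(q[:,0]>40)&(abs(q[:,2]-np.median(q[q[:,0]>45][:,2]))<4)]
print('block rect (tool x,y)',cv2.minAreaRect(t[:,:2].astype(np.float32)),'face x',np.percentile(q[:,0],99.5),'top z',np.median(t[:,2]), 'tilt dz/dx',np.polyfit(t[:,0],t[:,2],1)[0],'roll dz/dy',np.polyfit(t[:,1],t[:,2],1)[0])
h=Q[(abs(Q[...,1])<12)&(Q[...,0]<20)&(Q[...,0]>-10)&(Q[...,2]>-45)&(Q[...,2]<10)]; print('handle z',np.median(h[:,2]),np.polyfit(h[:,0],h[:,2],1)[0])
E
```

```text
block rect (tool x,y) ((53.442848205566406, -0.10140037536621094), (60.39936447143555, 26.84459114074707), 89.80976867675781) face x 66.84581282140817 top z -23.759181133262214 tilt dz/dx -0.011466582417371555 roll dz/dy 0.00037143921404114206
handle z -23.807658066797458 0.0016817113500331008
```

{"fn": "send_rows", "kwargs": {"targets": [{"gripper":1,"x":0,"y":0,"z":0,"ax":-1,"ay":0,"az":-1},{"gripper":1,"x":0.7,"y":-0.05,"z":3.2,"ax":0,"ay":0,"az":0},{"gripper":1,"x":0.7,"y":-0.05,"z":3.2,"ax":0,"ay":0,"az":0},{"gripper":1,"x":0.7,"y":-0.05,"z":3.3,"ax":0,"ay":0,"az":0},{"gripper":1,"x":0,"y":0,"z":0,"ax":0,"ay":0,"az":0}]}}

```text
clock: 8.63
position: [505.2, 79.4, 115.3]
ee_rot: [0.658, -0.648, -0.277, -0.266]
contact_force: [-0.1, 0.4, -2.8]
gripper_width: 28.8
grasp_force: 60.1
```

```bash
cat >> h.py <<'E'
cy=np.array([-.014,1,0]); seat=np.array([509.5,41.2,55.])
zs=(cy+[0,0,1])/np.linalg.norm(cy+[0,0,1]); n=(-cy+[0,0,1])/np.linalg.norm(cy+[0,0,1])
rot1=R.from_matrix(np.stack([-zs,np.cross(-n,-zs),-n],1)); tcp1=seat+zs*65-n*9
E
python3 - <<'E'
from h import *
s=arm.read_state(); print(s['clock'],np.array(s['position'])); go(tcp1,rot1)
im,d=arm.get_image('wrist'); save('near',im)
E
```

```text
8.6333 [505.2  79.4 115.3]
shift first(cm) [ 0.5 -0.4  2.5] rows 1.0 then turn(deg) [ 0.5  0.1 -0.2] rows 1.0
  if turned first, shift [ 0.5 -0.4  2.5]
```

View pics/near.png

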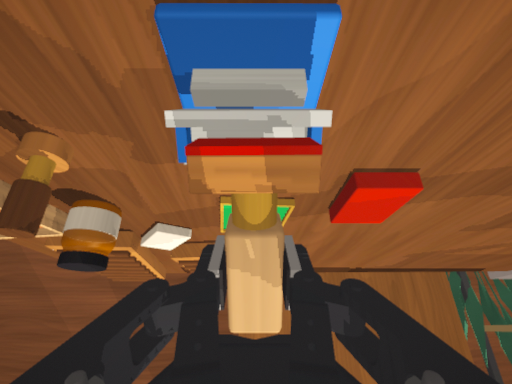

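The block (188–322 px) sits slightly right of the ledge (165–330 px), which agrees with the computed -4 mm in tool y. The face is just short of the ledge.

{"fn": "send_rows", "kwargs": {"targets": [{"gripper":1,"x":0,"y":-0.38,"z":0,"ax":0.4,"ay":0,"az":0},{"gripper":1,"x":0,"y":0,"z":1.2,"ax":0,"ay":0,"az":0},{"gripper":1,"x":0,"y":0,"z":0.9,"ax":0,"ay":0,"az":0},{"gripper":1,"x":0,"y":0,"z":0,"ax":0,"ay":0,"az":0},{"gripper":1,"x":0,"y":0,"z":0,"ax":0,"ay":0,"az":0}]}}

```text
clock: 9.1
position: [512.4, 90.4, 104.6]
ee_rot: [0.657, -0.65, -0.27, -0.271]
contact_force: [-0.4, 0.5, -1.3]
gripper_width: 29.0
grasp_force: 60.8
```

```bash
python3 - <<'E'
from h import *
s=arm.read_state(); print(s['clock'],np.array(s['position']),s['contact_force']); go(tcp1,rot1)
im,d=arm.get_image('wrist'); P=cloud('wrist',d)
# block front edge vs ledge in seat coordinates
A=np.stack([zs,np.cross(n,zs),n],1); Q=(P-seat)@A
for nm,k in(('block top',(abs(Q[...,2]-17)<6)&(Q[...,0]>2)&(Q[...,0]<30)&(abs(Q[...,1])<40)),('ledge',(Q[...,0]<-1)&(Q[...,0]>-25)&(abs(Q[...,1])<60)&(Q[...,2]>5))):
    q=Q[k]; print(nm,len(q),np.percentile(q,[2,50,98],axis=0) if len(q) else '')
E
```

```text
9.1 [512.4  90.4 104.6] [-0.4  0.5 -1.3]
shift first(cm) [0.5 0.4 0.9] rows 1.0 then turn(deg) [-0.5 -0.  -0. ] rows 1.0
  if turned first, shift [0.5 0.4 0.9]
block top 806 [[  3.6 -31.8  11.8]
 [  4.   -3.3  18.8]
 [ 29.8  25.3  22.9]]
ledge 3492 [[-10.3 -38.9   8.5]
 [ -6.5   1.2  15.5]
 [ -2.6  41.6  16.9]]
```

{"fn": "send_rows", "kwargs": {"targets": [{"gripper":1,"x":0,"y":0.4,"z":0,"ax":0,"ay":0,"az":0},{"gripper":1,"x":0,"y":0,"z":0,"ax":0,"ay":0,"az":0},{"gripper":1,"x":0,"y":0,"z":0,"ax":0,"ay":0,"az":0},{"gripper":1,"x":0,"y":0,"z":0,"ax":0,"ay":0,"az":0}]}}

```text
clock: 9.48
position: [508.3, 90.0, 104.3]
ee_rot: [0.656, -0.65, -0.27, -0.271]
contact_force: [-0.4, -0.6, -1.5]
gripper_width: 28.9
grasp_force: 60.7
```

```bash
cat > seatchk.py <<'E'
from h import *
s=arm.read_state(); print(s['clock'],np.array(s['position']),s['contact_force']); go(tcp1,rot1)
im,d=arm.get_image('wrist'); P=cloud('wrist',d); im=im.astype(int)
s=arm.read_state(); print(np.array(s['position']))
A=np.stack([zs,np.cross(n,zs),n],1); Q=(P-seat)@A
wood=(im[...,0]>im[...,2]*1.3); grey=(im.max(-1)-im.min(-1)<25)
for nm,k in(('block',wood&(Q[...,2]>8)&(Q[...,2]<40)&(Q[...,0]>-8)&(Q[...,0]<30)&(abs(Q[...,1])<45)),('ledge',grey&(Q[...,0]<8)&(Q[...,0]>-25)&(abs(Q[...,1])<60)&(Q[...,2]>5))):
    q=Q[k]; print(nm,len(q),np.percentile(q,[1,10,50,90,99],axis=0) if len(q) else '')
E
python3 seatchk.py
```

```text
9.4833 [508.3  90.  104.3] [-0.4 -0.6 -1.5]
shift first(cm) [ 0.4 -0.1  0.9] rows 1.0 then turn(deg) [-0.5 -0.  -0.1] rows 1.0
  if turned first, shift [ 0.4 -0.1  0.9]
[508.4  90.  104.3]
block 7646 [[  3.3 -28.4  10. ]
 [  3.9 -22.8  21.7]
 [ 13.    0.7  26.5]
 [ 23.7  24.3  27.5]
 [ 29.1  29.8  28.3]]
ledge 3458 [[-10.1 -39.9   6.6]
 [ -9.4 -32.2  14.4]
 [ -6.4   1.   15.4]
 [ -2.9  34.1  16.3]
 [ -2.3  41.8  17. ]]
```

{"fn": "send_rows", "kwargs": {"targets": [{"gripper":1,"x":0,"y":0,"z":0.5,"ax":-0.4,"ay":0,"az":0},{"gripper":1,"x":0,"y":0,"z":0.3,"ax":0,"ay":0,"az":0},{"gripper":1,"x":0,"y":0,"z":0,"ax":0,"ay":0,"az":0},{"gripper":1,"x":0,"y":0,"z":0,"ax":0,"ay":0,"az":0}]}}

```text
clock: 9.87
position: [508.5, 95.9, 98.4]
ee_rot: [0.658, -0.649, -0.272, -0.269]
contact_force: [0.1, -0.3, -1.8]
gripper_width: 29.3
grasp_force: 60.8
```

```bash
python3 seatchk.py
```

```text
9.8667 [508.5  95.9  98.4] [ 0.1 -0.3 -1.8]
shift first(cm) [ 0.4 -0.   0.1] rows 1.0 then turn(deg) [-0. -0. -0.] rows 1.0
  if turned first, shift [ 0.4 -0.   0.1]
[508.4  95.9  98.4]
block 7268 [[  3.7 -28.6   9.3]
 [  4.5 -23.1  16.4]
 [ 13.7   0.4  18.2]
 [ 23.8  24.1  19.2]
 [ 29.1  29.7  19.9]]
ledge 3914 [[-10.1 -39.7  13.8]
 [ -9.3 -32.2  14.6]
 [ -6.3   1.2  15.5]
 [ -3.   34.4  16.3]
 [ -2.2  42.1  16.9]]
```

{"fn": "send_rows", "kwargs": {"targets": [{"gripper":1,"x":0.3,"y":0,"z":0.15,"ax":0,"ay":0,"az":0},{"gripper":1,"x":0,"y":0,"z":0,"ax":0,"ay":0,"az":0},{"gripper":1,"x":0,"y":0,"z":0,"ax":0,"ay":0,"az":0}]}}

```text
clock: 10.17
position: [508.7, 94.9, 97.2]
ee_rot: [0.658, -0.648, -0.273, -0.27]
contact_force: [-0.5, -2.8, 7.3]
gripper_width: 28.7
grasp_force: 61.9
```

{"fn": "send_rows", "kwargs": {"targets": [{"gripper":1,"x":0.1,"y":0,"z":0.07,"ax":0,"ay":0,"az":0},{"gripper":1,"x":0,"y":0,"z":0,"ax":0,"ay":0,"az":0},{"gripper":1,"x":0,"y":0,"z":0,"ax":0,"ay":0,"az":0}]}}

```text
clock: 10.42
position: [508.8, 94.9, 97.1]
ee_rot: [0.658, -0.647, -0.273, -0.27]
contact_force: [-2.1, -3.0, 12.5]
gripper_width: 28.8
grasp_force: 62.4
```

```bash
python3 seatchk.py
```

```text
10.4167 [508.8  94.9  97.1] [-2.1 -3.  12.5]
shift first(cm) [0.3 0.  0.1] rows 1.0 then turn(deg) [-0.   0.2  0.2] rows 1.0
  if turned first, shift [0.3 0.  0.1]
[508.8  94.9  97.1]
block 7359 [[  2.  -29.2   8.8]
 [  2.8 -23.5  14.9]
 [ 12.2  -0.2  17.6]
 [ 22.6  23.5  18.5]
 [ 29.1  29.1  19.2]]
ledge 3996 [[-10.1 -39.7   6.8]
 [ -9.7 -32.3  14.5]
 [ -6.4   0.6  15.4]
 [ -2.9  34.4  16.3]
 [ -2.2  42.   17. ]]
```

```bash
python3 - <<'E'
from h import *
im,d=arm.get_image('wrist'); P=cloud('wrist',d); A=np.stack([zs,np.cross(n,zs),n],1); Q=(P-seat)@A
ii=im.astype(int); wood=(ii[...,0]>ii[...,2]*1.3)
for a in range(-14,112,6):
    k=(abs(Q[...,0]-a)<3)&(abs(Q[...,1])<9)&(Q[...,2]>-10)&(Q[...,2]<40); q=Q[k]
    print(a,len(q),np.percentile(q[:,2],[10,50,90]) if len(q) else '')
for sgn in (-1,1):
    k=(abs(Q[...,0]-15)<4)&(Q[...,1]*sgn>31)&(Q[...,1]*sgn<45)&(abs(Q[...,2])<30); print('cheek side',sgn,np.percentile(Q[k][:,1:],[5,50,95],axis=0).ravel())
    k=(abs(Q[...,0]-15)<4)&(Q[...,1]*sgn>20)&(Q[...,1]*sgn<28)&(abs(Q[...,2])<30); print('block',sgn,np.median(Q[k][:,2]))
j,dj=arm.get_image('side'); Ps=cloud('side',dj)
save('seat2',np.hstack([cv2.resize(im[60:300,130:380],(400,380)),cv2.resize(j[165:265,195:300],(400,380),interpolation=cv2.INTER_CUBIC)]))
E
```

```text
-14 0 
-8 618 [ 3.8 15.3 16.2]
-2 288 [14.6 15.4 16.2]
4 851 [-2.1 17.2 18.6]
10 564 [17.1 17.8 18.6]
16 522 [16.8 17.6 18.4]
22 416 [16.6 17.3 18.2]
28 397 [11.1 13.2 14.5]
34 416 [10.8 13.  14.1]
40 391 [10.7 12.7 13.9]
46 548 [12.4 15.5 16.7]
52 388 [15.6 16.2 17. ]
58 374 [15.3 16.  16.7]
64 342 [15.2 15.7 16.5]
70 337 [14.9 15.6 16.3]
76 328 [14.6 15.4 16.1]
82 299 [14.5 15.2 15.8]
88 299 [14.2 14.9 15.6]
94 271 [14.2 14.8 15.3]
100 277 [13.9 14.5 15.1]
106 108 [13.4 14.1 14.7]
cheek side -1 [-40.5  -2.6 -37.8  -1.4 -35.2  -0.3]
block -1 17.85573008891356
cheek side 1 [37.  -9.7 39.  -2.  42.9 -0.8]
block 1 17.43781361560029
```

View pics/seat2.png

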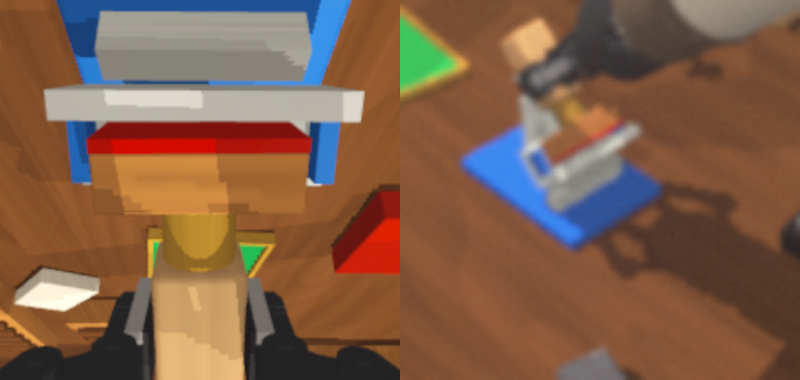

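Left half: the red face is still a few mm short of the ledge. The stamp is tilted about 2° (handle end on the bed, block raised), so I'll correct the tilt and slide it down.

{"fn": "send_rows", "kwargs": {"targets": [{"gripper":1,"x":0,"y":0,"z":-0.05,"ax":0,"ay":-2,"az":0},{"gripper":1,"x":0.2,"y":0,"z":0,"ax":0,"ay":0,"az":0},{"gripper":1,"x":0,"y":0,"z":0,"ax":0,"ay":0,"az":0}]}}

```text
clock: 10.82
position: [509.0, 92.7, 94.6]
ee_rot: [0.653, -0.644, -0.284, -0.281]
contact_force: [0.3, -2.7, 7.6]
gripper_width: 29.0
grasp_force: 61.6
```

{"fn": "send_rows", "kwargs": {"targets": [{"gripper":1,"x":0.15,"y":0,"z":0,"ax":0,"ay":0,"az":0},{"gripper":1,"x":0,"y":0,"z":0,"ax":0,"ay":0,"az":0},{"gripper":1,"x":0,"y":0,"z":0,"ax":0,"ay":0,"az":0}]}}

```text
clock: 11.07
position: [509.1, 92.7, 94.6]
ee_rot: [0.653, -0.643, -0.285, -0.282]
contact_force: [-0.7, -1.3, 9.5]
gripper_width: 28.8
grasp_force: 61.9
```

```bash
cat >> seatchk.py <<'E'
for a in (10,22,52,64,82,100):
    k=(abs(Q[...,0]-a)<3)&(abs(Q[...,1])<9)&(Q[...,2]>0)&(Q[...,2]<40); print(a,np.median(Q[k][:,2]).round(1),end='; ')
E
python3 seatchk.py
```

```text
11.0667 [509.1  92.7  94.6] [-0.7 -1.3  9.5]
shift first(cm) [-0.1  0.   0.1] rows 1.0 then turn(deg) [-0.1  2.2  0.1] rows 1.0
  if turned first, shift [-0.1  0.   0.1]
[509.   92.7  94.6]
block 7129 [[ -1.8 -29.3   9.3]
 [  0.1 -23.5  14.3]
 [  9.3  -0.3  15.7]
 [ 19.5  23.   16.5]
 [ 29.1  28.9  17.1]]
ledge 4337 [[-10.2 -39.7   6.1]
 [-10.  -32.3  13.3]
 [ -6.8   0.9  15.4]
 [ -3.1  34.5  16.2]
 [ -2.2  42.   16.9]]
10 15.7; 22 12.0; 52 15.5; 64 15.5; 82 15.4; 100 15.0;
```

The stamp is seated: block top 15.7 and handle 15.5–15.0 match the bed-parallel values, and the face is stopped by the ledge. I'll release and withdraw along the normal.

{"fn": "send_rows", "kwargs": {"targets": [{"gripper":0.2,"x":0,"y":0,"z":0,"ax":0,"ay":0,"az":0},{"gripper":-0.3,"x":0,"y":0,"z":0,"ax":0,"ay":0,"az":0},{"gripper":-1,"x":0,"y":0,"z":0,"ax":0,"ay":0,"az":0},{"gripper":-1,"x":0,"y":0,"z":0,"ax":0,"ay":0,"az":0},{"gripper":-1,"x":0,"y":0,"z":0,"ax":0,"ay":0,"az":0}]}}

```text
clock: 11.53
position: [508.2, 91.7, 91.7]
ee_rot: [0.653, -0.644, -0.284, -0.28]
contact_force: [0.2, 0.0, 0.0]
gripper_width: 80.3
grasp_force: 0.0
```

{"fn": "send_rows", "kwargs": {"targets": [{"gripper":-1,"x":0,"y":0,"z":0,"ax":0,"ay":0,"az":0},{"gripper":-1,"x":0,"y":0,"z":0,"ax":0,"ay":0,"az":0},{"gripper":-1,"x":0,"y":0,"z":-1,"ax":0,"ay":0,"az":0},{"gripper":-1,"x":0,"y":0,"z":-2,"ax":0,"ay":0,"az":0},{"gripper":-1,"x":0,"y":0,"z":-3,"ax":0,"ay":0,"az":0}]}}

```text
clock: 11.95
position: [507.8, 48.1, 132.5]
ee_rot: [0.652, -0.644, -0.286, -0.279]
contact_force: [-0.3, -0.3, 0.5]
gripper_width: 85.3
grasp_force: 0.0
```

{"fn": "send_rows", "kwargs": {"targets": [{"gripper":-1,"x":0,"y":0,"z":-4,"ax":0,"ay":0,"az":0},{"gripper":-1,"x":0,"y":0,"z":-3,"ax":0,"ay":0,"az":0},{"gripper":-1,"x":0,"y":0,"z":0,"ax":0,"ay":0,"az":0},{"gripper":-1,"x":0,"y":0,"z":0,"ax":0,"ay":0,"az":0}]}}

```text
clock: 12.28
position: [510.3, -4.7, 182.2]
ee_rot: [0.653, -0.645, -0.282, -0.281]
contact_force: [0.1, 0.6, -0.8]
gripper_width: 85.6
grasp_force: 0.0
```

```bash
cat > reg.py <<'E'
from h import *
# tool z=-zs, tool x=n
rot2=R.from_matrix(np.stack([n,np.cross(-zs,n),-zs],1))
E
python3 seatchk.py; python3 - <<'E'
from reg import *
s=arm.read_state(); print(np.round(s['joints'],2).tolist(), s['gripper_width'])
go(seat+zs*140+n*90,rot2)
E
```

```text
12.2833 [510.3  -4.7 182.2] [ 0.1  0.6 -0.8]
shift first(cm) [-0.3  0.1 13.2] rows 4.0 then turn(deg) [-0.3  1.9  0. ] rows 1.0
  if turned first, shift [-0.8  0.  13.1]
[509.5  -3.7 181.1]
block 1750 [[ -1.6 -28.3   8.6]
 [  0.3 -22.3  12.2]
 [  9.9   1.2  13.7]
 [ 19.2  24.2  14.6]
 [ 28.7  30.1  15.3]]
ledge 902 [[-10.3 -38.3   5.4]
 [-10.  -31.5  12.8]
 [ -6.7   1.2  13.8]
 [ -3.3  35.6  14.7]
 [ -2.3  43.1  15.6]]
10 13.9; 22 9.9; 52 13.9; 64 13.9; 82 13.8; 100 13.7; [-0.21, 0.41, -0.07, -0.81, -1.4, 0.49] 85.429705820643
shift first(cm) [-8.1 -0.   3.4] rows 3.0 then turn(deg) [-0.  92.  -0.2] rows 13.0
  if turned first, shift [-3.1 -0.1 -8.3]
```

{"fn": "send_rows", "kwargs": {"targets": [{"gripper":-1,"x":0,"y":0,"z":0,"ax":0,"ay":7.1,"az":0},{"gripper":-1,"x":0,"y":0,"z":0,"ax":0,"ay":7.1,"az":0},{"gripper":-1,"x":0,"y":0,"z":0,"ax":0,"ay":7.1,"az":0},{"gripper":-1,"x":0,"y":0,"z":0,"ax":0,"ay":7.1,"az":0},{"gripper":-1,"x":0,"y":0,"z":0,"ax":0,"ay":7.1,"az":0}]}}

```text
clock: 12.75
position: [509.8, -2.5, 180.9]
ee_rot: [0.709, -0.699, -0.069, -0.069]
contact_force: [-0.7, -0.5, -1.4]
gripper_width: 85.0
grasp_force: 0.0
```

{"fn": "send_rows", "kwargs": {"targets": [{"gripper":-1,"x":0,"y":0,"z":0,"ax":0,"ay":7.1,"az":0},{"gripper":-1,"x":0,"y":0,"z":0,"ax":0,"ay":7.1,"az":0},{"gripper":-1,"x":0,"y":0,"z":0,"ax":0,"ay":7.1,"az":0},{"gripper":-1,"x":0,"y":0,"z":0,"ax":0,"ay":7.1,"az":0},{"gripper":-1,"x":0,"y":0,"z":0,"ax":0,"ay":7.1,"az":0}]}}

```text
clock: 13.17
position: [509.0, -2.1, 180.6]
ee_rot: [0.697, -0.686, 0.15, 0.148]
contact_force: [-0.5, -0.6, -0.9]
gripper_width: 85.6
grasp_force: 0.0
```

{"fn": "send_rows", "kwargs": {"targets": [{"gripper":-1,"x":0,"y":0,"z":0,"ax":0,"ay":7.1,"az":0},{"gripper":-1,"x":0,"y":0,"z":0,"ax":0,"ay":7.1,"az":0},{"gripper":-1,"x":0,"y":0,"z":0,"ax":0,"ay":6.8,"az":0},{"gripper":-1,"x":0,"y":0,"z":0,"ax":0,"ay":0,"az":0}]}}

```text
clock: 13.5
position: [508.4, -1.7, 177.3]
ee_rot: [0.659, -0.645, 0.273, 0.273]
contact_force: [0.2, -0.2, -1.6]
gripper_width: 85.7
grasp_force: 0.0
```

```bash
python3 - <<'E'
from reg import *
s=arm.read_state(); print(s['clock'],np.array(s['position']),np.round(s['joints'],2).tolist())
go(seat+zs*140+n*60,rot2)
E
```

```text
13.5 [508.4  -1.7 177.3] [0.62, 0.39, -0.59, 0.67, -1.21, -1.05]
shift first(cm) [-5.6 -0.2 -8.4] rows 3.0 then turn(deg) [ 0.1 -0.5  0.5] rows 1.0
  if turned first, shift [-5.7 -0.2 -8.4]
```

{"fn": "send_rows", "kwargs": {"targets": [{"gripper":-1,"x":0,"y":0,"z":-4,"ax":0,"ay":0,"az":0.5},{"gripper":-1,"x":0,"y":0,"z":-4,"ax":0,"ay":-0.4,"az":0},{"gripper":-1,"x":-2.5,"y":-0.1,"z":-0.4,"ax":0,"ay":0,"az":0},{"gripper":-1,"x":-3,"y":0,"z":0,"ax":0,"ay":0,"az":0},{"gripper":-1,"x":0,"y":0,"z":0,"ax":0,"ay":0,"az":0}]}}

```text
clock: 13.92
position: [509.1, 97.8, 198.4]
ee_rot: [0.657, -0.651, 0.27, 0.266]
contact_force: [-0.0, -0.2, -0.2]
gripper_width: 85.3
grasp_force: 0.0
```

{"fn": "send_rows", "kwargs": {"targets": [{"gripper":-1,"x":0,"y":0,"z":0,"ax":0,"ay":0,"az":0},{"gripper":-1,"x":0,"y":0,"z":0,"ax":0,"ay":0,"az":0}]}}

```text
clock: 14.08
position: [509.3, 94.8, 201.3]
ee_rot: [0.656, -0.653, 0.271, 0.266]
contact_force: [0.6, 0.3, -0.1]
gripper_width: 85.7
grasp_force: 0.0
```

```bash
python3 - <<'E'
from reg import *
s=arm.read_state(); print(s['clock'],np.array(s['position']),np.round(s['joints'],2).tolist())
im,d=arm.get_image('wrist'); P=cloud('wrist',d); save('reg',im); r=R.from_quat(s['ee_rot'])
A=np.stack([zs,np.cross(n,zs),n],1); Q=(P-seat)@A
for a in (58,70,82,94,102,106):
    k=(abs(Q[...,0]-a)<3)&(Q[...,2]>8)&(Q[...,2]<25)&(abs(Q[...,1])<25); q=Q[k]
    if len(q): print(a,len(q),'ymin/max',np.percentile(q[:,1],[1,99]),'top',np.median(q[:,2]))
k=(Q[...,0]>95)&(Q[...,0]<115)&(abs(Q[...,1])<25)&(abs(Q[...,2])<25); q=Q[k]; print('end',np.percentile(q,[2,50,98],axis=0))
go(seat+zs*140,rot2); go(seat+zs*62,rot2)
E
```

```text
14.0833 [509.3  94.8 201.3] [0.77, 0.43, -0.42, 0.55, -1.36, -1.07]
58 102 ymin/max [-15.4  12.9] top 16.088406736180936
70 116 ymin/max [-14.9  13.8] top 16.18654610270996
82 142 ymin/max [-14.9  14.1] top 16.205057966901265
94 168 ymin/max [-14.7  14.1] top 16.140154775682785
102 440 ymin/max [-14.8  13.6] top 13.457319580360878
106 140 ymin/max [-13.2  11.9] top 11.759027786267133
end [[ 95.9 -14.8 -11.8]
 [102.8  -0.6   5.3]
 [104.1  13.6  16.6]]
shift first(cm) [-6.6  0.1  0.2] rows 2.0 then turn(deg) [ 0.1  0.4 -0.5] rows 1.0
  if turned first, shift [-6.6  0.1  0.1]
shift first(cm) [-6.5  0.1  8. ] rows 3.0 then turn(deg) [ 0.1  0.4 -0.5] rows 1.0
  if turned first, shift [-6.6  0.1  7.9]
```

View pics/reg.png

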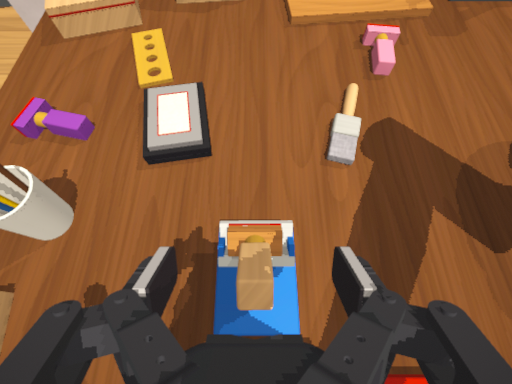

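Seen from up the slope, the stamp lies seated in the cradle at (256,265), with the handle centred between the open fingers.

{"fn": "send_rows", "kwargs": {"targets": [{"gripper":-1,"x":-3.3,"y":0,"z":0,"ax":0,"ay":0.4,"az":-0.4},{"gripper":-1,"x":-3.25,"y":0.05,"z":0,"ax":0,"ay":0,"az":0},{"gripper":-1,"x":0,"y":0,"z":0,"ax":0,"ay":0,"az":0},{"gripper":-1,"x":0,"y":0,"z":0,"ax":0,"ay":0,"az":0}]}}

```text
clock: 14.47
position: [508.8, 141.3, 155.0]
ee_rot: [0.657, -0.649, 0.272, 0.27]
contact_force: [0.8, -0.7, 0.5]
gripper_width: 85.2
grasp_force: 0.0
```

```bash
python3 - <<'E'
from reg import *
s=arm.read_state(); print(s['clock'],np.array(s['position']))
go(seat+zs*60+n*0.5+[.5,0,0],rot2)
E
```

```text
14.4667 [508.8 141.3 155. ]
shift first(cm) [0.1 0.  8.2] rows 2.0 then turn(deg) [ 0.1 -0.1 -0.1] rows 1.0
  if turned first, shift [0.1 0.  8.2]
```

{"fn": "send_rows", "kwargs": {"targets": [{"gripper":-1,"x":0.1,"y":0,"z":3,"ax":0,"ay":0,"az":0},{"gripper":-1,"x":0,"y":0,"z":2.5,"ax":0,"ay":0,"az":0},{"gripper":-1,"x":0,"y":0,"z":1.5,"ax":0,"ay":0,"az":0},{"gripper":-1,"x":0,"y":0,"z":1.1,"ax":0,"ay":0,"az":0},{"gripper":-1,"x":0,"y":0,"z":0,"ax":0,"ay":0,"az":0}]}}

```text
clock: 14.88
position: [508.9, 80.9, 98.8]
ee_rot: [0.656, -0.65, 0.272, 0.27]
contact_force: [-1.3, -0.5, 1.3]
gripper_width: 85.6
grasp_force: 0.0
```

{"fn": "send_rows", "kwargs": {"targets": [{"gripper":-1,"x":0,"y":0,"z":0,"ax":0,"ay":0,"az":0},{"gripper":-1,"x":0,"y":0,"z":0,"ax":0,"ay":0,"az":0}]}}

```text
clock: 15.05
position: [510.7, 84.4, 99.9]
ee_rot: [0.657, -0.65, 0.273, 0.267]
contact_force: [0.6, 0.7, -0.5]
gripper_width: 85.1
grasp_force: 0.0
```

```bash
python3 - <<'E'
from reg import *
s=arm.read_state(); print(s['clock'],np.array(s['position']),s['contact_force'])
go(seat+zs*60+n*0.5+[.5,0,0],rot2)
E
```

```text
15.05 [510.7  84.4  99.9] [ 0.6  0.7 -0.5]
shift first(cm) [-0.1  0.1  0.2] rows 1.0 then turn(deg) [-0.1  0.1 -0.2] rows 1.0
  if turned first, shift [-0.1  0.1  0.2]
```

Good; closing.

{"fn": "send_rows", "kwargs": {"targets": [{"gripper":0,"x":-0.05,"y":0,"z":0.1,"ax":0,"ay":0,"az":0},{"gripper":1,"x":0,"y":0,"z":0,"ax":0,"ay":0,"az":0},{"gripper":1,"x":0,"y":0,"z":0,"ax":0,"ay":0,"az":0},{"gripper":1,"x":0,"y":0,"z":0,"ax":0,"ay":0,"az":0},{"gripper":1,"x":0,"y":0,"z":0,"ax":0,"ay":0,"az":0}]}}

```text
clock: 15.47
position: [509.9, 83.8, 97.9]
ee_rot: [0.657, -0.649, 0.273, 0.268]
contact_force: [-0.5, -1.2, -0.1]
gripper_width: 29.4
grasp_force: 59.2
```

{"fn": "send_rows", "kwargs": {"targets": [{"gripper":1,"x":0,"y":0,"z":0,"ax":0,"ay":0,"az":0},{"gripper":1,"x":0,"y":0,"z":0,"ax":0,"ay":0,"az":0},{"gripper":1,"x":0,"y":0,"z":0,"ax":0,"ay":0,"az":0}]}}

```text
clock: 15.72
position: [509.9, 83.7, 97.9]
ee_rot: [0.657, -0.65, 0.273, 0.268]
contact_force: [-1.0, 3.1, 2.1]
gripper_width: 29.4
grasp_force: 59.7
```

{"fn": "send_rows", "kwargs": {"targets": [{"gripper":1,"x":1,"y":0,"z":-0.3,"ax":0,"ay":0,"az":0},{"gripper":1,"x":2,"y":0,"z":-0.5,"ax":0,"ay":0,"az":0},{"gripper":1,"x":3,"y":0,"z":-1,"ax":0,"ay":0,"az":0},{"gripper":1,"x":3,"y":0,"z":-2.5,"ax":0,"ay":0,"az":0},{"gripper":1,"x":3,"y":0,"z":-2.5,"ax":0,"ay":0,"az":0}]}}

```text
clock: 16.13
position: [508.9, 44.8, 231.4]
ee_rot: [0.657, -0.65, 0.272, 0.27]
contact_force: [1.1, 1.2, -1.9]
gripper_width: 29.3
grasp_force: 59.4
```

{"fn": "send_rows", "kwargs": {"targets": [{"gripper":1,"x":0,"y":0,"z":0,"ax":0,"ay":-6.5,"az":0},{"gripper":1,"x":0,"y":0,"z":0,"ax":0,"ay":-6.5,"az":0},{"gripper":1,"x":0,"y":0,"z":0,"ax":0,"ay":-6.5,"az":0},{"gripper":1,"x":0,"y":0,"z":0,"ax":0,"ay":-6.5,"az":0},{"gripper":1,"x":0,"y":0,"z":0,"ax":0,"ay":-6.5,"az":0}]}}

```text
clock: 16.55
position: [509.4, 46.3, 231.3]
ee_rot: [0.707, -0.699, 0.076, 0.074]
contact_force: [-0.2, -0.4, -2.0]
gripper_width: 29.4
grasp_force: 59.5
```

{"fn": "send_rows", "kwargs": {"targets": [{"gripper":1,"x":0,"y":0,"z":0,"ax":0,"ay":-6.5,"az":0},{"gripper":1,"x":0,"y":0,"z":0,"ax":0,"ay":-6,"az":0},{"gripper":1,"x":0,"y":0,"z":0,"ax":0,"ay":0,"az":0},{"gripper":1,"x":0,"y":0,"z":0,"ax":0,"ay":0,"az":0}]}}

```text
clock: 16.88
position: [509.7, 44.8, 231.0]
ee_rot: [0.71, -0.704, 0.001, -0.0]
contact_force: [0.4, 0.2, -2.2]
gripper_width: 29.3
grasp_force: 59.6
```

```bash
python3 - <<'E'
from h import *
s=arm.read_state(); print(s['clock'],np.array(s['position']),np.round(s['joints'],2).tolist(),R.from_quat(s['ee_rot']).as_euler('ZYX',degrees=True))
f=np.load('pics/w_stamp.npz');P,im=f['P'],f['im'].astype(int)
u=(abs(P[...,0]-640)<80)&(abs(P[...,1]+168)<80)
for nm,k in(('label',u&(abs(P[...,2]-31.5)<4)&(im.min(-1)>190)),('plate',u&(P[...,2]>28)&(P[...,2]<36)),('frame',u&(P[...,2]>18)&(P[...,2]<36))):
    q=P[k]; print(nm,len(q),cv2.minAreaRect(q[:,:2].astype(np.float32)),np.median(q[:,2]))
go([640,-100,200],down(-170))
E
```

```text
16.8833 [509.7  44.8 231. ] [0.41, 0.19, -0.27, 0.0, -1.11, -0.4] [ -89.5   -0.1 -179.9]
label 1304 ((640.2888793945312, -165.46653747558594), (46.51877212524414, 80.21533966064453), 9.614665985107422) 31.880469507206698
plate 3442 ((639.6063232421875, -166.04443359375), (81.056884765625, 120.5936279296875), 9.890107154846191) 31.52825262918597
frame 4789 ((639.3118896484375, -165.9932403564453), (101.11624908447266, 140.7130126953125), 10.020783424377441) 31.062293465327855
shift first(cm) [ 14.6 -12.9   3.1] rows 5.0 then turn(deg) [-0.1  0.  80.5] rows 12.0
  if turned first, shift [-10.3 -16.5   3.1]
```

{"fn": "send_rows", "kwargs": {"targets": [{"gripper":1,"x":3,"y":-1.85,"z":0.4,"ax":0,"ay":0,"az":0},{"gripper":1,"x":3,"y":-1.85,"z":0.4,"ax":0,"ay":0,"az":0},{"gripper":1,"x":3,"y":-1.85,"z":0.4,"ax":0,"ay":0,"az":0},{"gripper":1,"x":3,"y":-1.85,"z":0.4,"ax":0,"ay":0,"az":0},{"gripper":1,"x":3,"y":-1.85,"z":0.4,"ax":0,"ay":0,"az":0}]}}

```text
clock: 17.3
position: [604.3, -103.1, 209.4]
ee_rot: [0.712, -0.702, -0.0, 0.002]
contact_force: [1.2, 0.3, -1.8]
gripper_width: 29.5
grasp_force: 59.9
```

{"fn": "send_rows", "kwargs": {"targets": [{"gripper":1,"x":3,"y":-1.85,"z":0.4,"ax":0,"ay":0,"az":0},{"gripper":1,"x":3,"y":-1.85,"z":0.4,"ax":0,"ay":0,"az":0},{"gripper":1,"x":0,"y":0,"z":0,"ax":0,"ay":0,"az":6.7},{"gripper":1,"x":0,"y":0,"z":0,"ax":0,"ay":0,"az":6.7},{"gripper":1,"x":0,"y":0,"z":0,"ax":0,"ay":0,"az":6.7}]}}

```text
clock: 17.72
position: [641.4, -161.9, 200.4]
ee_rot: [-0.575, 0.818, 0.001, -0.002]
contact_force: [0.2, -0.6, -0.9]
gripper_width: 29.1
grasp_force: 60.0
```

{"fn": "send_rows", "kwargs": {"targets": [{"gripper":1,"x":0,"y":0,"z":0,"ax":0,"ay":0,"az":6.7},{"gripper":1,"x":0,"y":0,"z":0,"ax":0,"ay":0,"az":6.7},{"gripper":1,"x":0,"y":0,"z":0,"ax":0,"ay":0,"az":6.7},{"gripper":1,"x":0,"y":0,"z":0,"ax":0,"ay":0,"az":6.7},{"gripper":1,"x":0,"y":0,"z":0,"ax":0,"ay":0,"az":6.7}]}}

```text
clock: 18.13
position: [641.3, -161.0, 201.3]
ee_rot: [-0.316, 0.949, -0.0, -0.002]
contact_force: [-0.2, 0.4, -2.5]
gripper_width: 29.5
grasp_force: 60.0
```

{"fn": "send_rows", "kwargs": {"targets": [{"gripper":1,"x":0,"y":0,"z":0,"ax":0,"ay":0,"az":6.7},{"gripper":1,"x":0,"y":0,"z":0,"ax":0,"ay":0,"az":6.7},{"gripper":1,"x":0,"y":0,"z":0,"ax":0,"ay":0,"az":6.7},{"gripper":1,"x":0,"y":0,"z":0,"ax":0,"ay":0,"az":6.8},{"gripper":1,"x":0,"y":0,"z":0,"ax":0,"ay":0,"az":0}]}}

```text
clock: 18.55
position: [641.4, -160.9, 201.4]
ee_rot: [-0.088, 0.996, -0.001, -0.001]
contact_force: [0.4, -0.8, -1.7]
gripper_width: 29.2
grasp_force: 60.0
```

{"fn": "send_rows", "kwargs": {"targets": [{"gripper":1,"x":0,"y":0,"z":0,"ax":0,"ay":0,"az":0},{"gripper":1,"x":0,"y":0,"z":0,"ax":0,"ay":0,"az":0}]}}

```text
clock: 18.72
position: [641.8, -161.3, 202.1]
ee_rot: [-0.09, 0.996, -0.0, -0.0]
contact_force: [-0.3, 0.0, -2.7]
gripper_width: 29.1
grasp_force: 60.0
```

```bash
cat > held.py <<'E'
from h import *
s=arm.read_state(); p=np.array(s['position']); r=R.from_quat(s['ee_rot']); print(s['clock'],p,np.round(s['joints'],2).tolist(),'euler',r.as_euler('ZYX',degrees=True))
im,d=arm.get_image('wrist'); P=cloud('wrist',d); np.savez('pics/w_lab',im=im,P=P); save('lab',im)
Q=r.inv().apply(P.reshape(-1,3)-p).reshape(P.shape); im=im.astype(int)
for z0 in range(-20,70,6):
    k=(abs(Q[...,2]-z0)<3)&(abs(Q[...,1])<35)&(Q[...,0]>0)&(Q[...,0]<25); q=Q[k]
    if len(q)>5: print(z0,len(q),'front x',np.percentile(q[:,0],[10,50,90]),'y',np.percentile(q[:,1],[1,99]))
k=(Q[...,2]>30)&(Q[...,2]<75)&(abs(Q[...,1])<40)&(Q[...,0]>0)&(Q[...,0]<25)
q=Q[k]; print('block lower edge z',np.percentile(q[:,2],98)); b=q[(q[:,2]>46)]; print('front face yaw',np.degrees(np.polyfit(b[:,1],b[:,0],1)[0]),'pitch',np.degrees(np.polyfit(b[:,2],b[:,0],1)[0]))
u=(abs(P[...,0]-640)<80)&(abs(P[...,1]+168)<80)
for nm,k in(('plate',u&(P[...,2]>27)&(P[...,2]<37)),('frame',u&(P[...,2]>18)&(P[...,2]<36))):
    q=P[k]; print(nm,len(q),cv2.minAreaRect(q[:,:2].astype(np.float32)),np.median(q[:,2]))
E
python3 held.py
```

```text
18.7167 [ 641.8 -161.3  202.1] [-0.0, 0.47, 0.06, 0.0, -1.17, -1.39] euler [-169.6   -0.  -180. ]
-20 616 front x [ 7.1 15.1 15.9] y [-28.8  26.7]
-14 544 front x [ 7.2 15.  15.9] y [-28.8  26.8]
-8 448 front x [ 7.3 15.2 15.9] y [-27.5  26. ]
-2 258 front x [12.8 15.7 15.9] y [-20.6  19.2]
4 210 front x [15.1 15.6 15.9] y [-14.7  13.6]
10 186 front x [15.1 15.6 16. ] y [-15.3  13.6]
16 104 front x [15.1 15.6 15.9] y [-14.9  13.2]
22 6 front x [12.5 12.6 12.9] y [-2.5  2.1]
28 58 front x [11.1 12.3 12.7] y [-7.6  5.9]
34 86 front x [ 9.4 11.9 12.7] y [-9.8  8.7]
40 1296 front x [ 3.  10.9 15.4] y [-29.9  28.8]
46 222 front x [15.4 15.7 15.9] y [-29.2  28. ]
52 202 front x [15.4 15.7 16. ] y [-29.6  28.1]
58 181 front x [15.3 15.6 15.9] y [-29.4  28.6]
block lower edge z 59.597421495005726
front face yaw -0.06361332486839955 pitch -0.37330268619268675
plate 5697 ((639.6465454101562, -166.82920837402344), (80.501708984375, 120.261474609375), 9.85282039642334) 31.511518519738615
frame 7776 ((639.7987670898438, -166.7113800048828), (100.63103485107422, 140.36390686035156), 9.802233695983887) 31.113352538580187
```

View pics/lab.png

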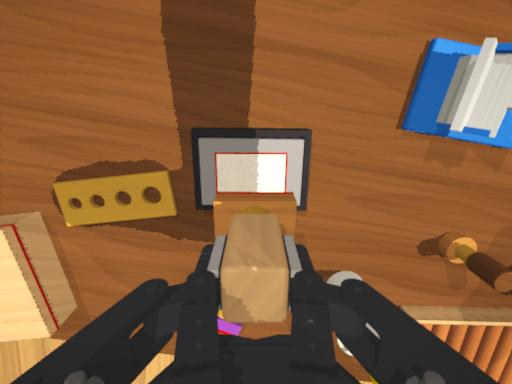

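The stamp is held square: its axis is offset from the TCP by +0.6/−0.55 mm, with the face about 60.8 mm below. The label (250,172) is aligned, and needs a shift of 2.4 mm in tool x and −4.3 mm in tool y before descending.

{"fn": "send_rows", "kwargs": {"targets": [{"gripper":1,"x":0.24,"y":-0.43,"z":2,"ax":0,"ay":0,"az":0.5},{"gripper":1,"x":0,"y":0,"z":3,"ax":0,"ay":0,"az":0},{"gripper":1,"x":0,"y":0,"z":3,"ax":0,"ay":0,"az":0},{"gripper":1,"x":0,"y":0,"z":1.2,"ax":0,"ay":0,"az":0},{"gripper":1,"x":0,"y":0,"z":0,"ax":0,"ay":0,"az":0}]}}

```text
clock: 19.18
position: [638.1, -166.3, 106.7]
ee_rot: [-0.085, 0.996, 0.001, -0.004]
contact_force: [0.7, 0.6, -1.0]
gripper_width: 29.3
grasp_force: 60.0
```

{"fn": "send_rows", "kwargs": {"targets": [{"gripper":1,"x":0,"y":0,"z":0,"ax":0,"ay":0,"az":0},{"gripper":1,"x":0,"y":0,"z":0,"ax":0,"ay":0,"az":0}]}}

```text
clock: 19.35
position: [642.2, -166.8, 113.0]
ee_rot: [-0.085, 0.996, -0.001, 0.002]
contact_force: [0.6, 0.7, -1.0]
gripper_width: 29.1
grasp_force: 60.0
```

```bash
python3 held.py | grep -v 'front x'; python3 - <<'E'
from h import *
r=down(-170.15); t=np.array([639.7,-166.6,32])-r.apply([.6,-.55,60.8]); print('touch tcp',t); go(t,r)
E
```

```text
19.35 [ 642.2 -166.8  113. ] [-0.01, 0.54, -0.05, 0.0, -0.98, -1.39] euler [-170.3    0.3 -179.9]
block lower edge z 59.42550928569119
front face yaw -0.06900221411398358 pitch -0.564190506523483
plate 8151 ((639.2386474609375, -166.64678955078125), (79.8209228515625, 120.63327026367188), 9.843430519104004) 31.48432241521465
frame 12050 ((639.7781372070312, -166.62359619140625), (100.83637237548828, 140.58766174316406), 9.711161613464355) 31.019424706214835
touch tcp [ 640.2 -166.    92.8]
shift first(cm) [0.2 0.1 2. ] rows 1.0 then turn(deg) [-0.1  0.3 -0.1] rows 1.0
  if turned first, shift [0.2 0.1 2. ]
```

{"fn": "send_rows", "kwargs": {"targets": [{"gripper":1,"x":0,"y":0,"z":0.5,"ax":0,"ay":0,"az":0},{"gripper":1,"x":0,"y":0,"z":0.5,"ax":0,"ay":0,"az":0},{"gripper":1,"x":0,"y":0,"z":0,"ax":0,"ay":0,"az":0},{"gripper":1,"x":0,"y":0,"z":0,"ax":0,"ay":0,"az":0},{"gripper":1,"x":0,"y":0,"z":0,"ax":0,"ay":0,"az":0}]}}

```text
clock: 19.82
position: [640.7, -166.6, 100.9]
ee_rot: [-0.084, 0.996, -0.0, 0.001]
contact_force: [-0.1, 0.3, -1.4]
gripper_width: 29.6
grasp_force: 60.0
```

```bash
python3 - <<'E'
from h import *
s=arm.read_state();print(np.array(s['position']),s['contact_force'],R.from_quat(s['ee_rot']).as_euler('ZYX',degrees=True))
r=down(-170.15); t=np.array([639.7,-166.6,32])-r.apply([.6,-.55,60.8]); go(t,r)
E
```

```text
[ 640.7 -166.6  100.9] [-0.1  0.3 -1.4] [-170.3    0.1 -180. ]
shift first(cm) [0.  0.1 0.8] rows 1.0 then turn(deg) [-0.   0.1 -0.2] rows 1.0
  if turned first, shift [0.  0.1 0.8]
```

{"fn": "send_rows", "kwargs": {"targets": [{"gripper":1,"x":0,"y":0.05,"z":0.5,"ax":0,"ay":0,"az":-0.1},{"gripper":1,"x":0,"y":0,"z":0.4,"ax":0,"ay":0,"az":0},{"gripper":1,"x":0,"y":0,"z":0.3,"ax":0,"ay":0,"az":0},{"gripper":1,"x":0,"y":0,"z":0.2,"ax":0,"ay":0,"az":0},{"gripper":1,"x":0,"y":0,"z":0,"ax":0,"ay":0,"az":0}]}}

```text
clock: 20.23
position: [641.0, -165.9, 87.4]
ee_rot: [-0.085, 0.996, -0.0, 0.001]
contact_force: [-1.1, 2.1, 3.6]
gripper_width: 29.4
grasp_force: 60.9
```

{"fn": "send_rows", "kwargs": {"targets": [{"gripper":1,"x":0,"y":0,"z":0.1,"ax":0,"ay":0,"az":0},{"gripper":1,"x":0,"y":0,"z":0,"ax":0,"ay":0,"az":0}]}}

```text
clock: 20.4
position: [640.9, -166.0, 86.6]
ee_rot: [-0.085, 0.996, -0.0, 0.001]
contact_force: [-1.1, 1.9, 4.7]
gripper_width: 29.2
grasp_force: 60.8
```

{"fn": "send_rows", "kwargs": {"targets": [{"gripper":1,"x":0,"y":0,"z":0.15,"ax":0,"ay":0,"az":0},{"gripper":1,"x":0,"y":0,"z":0.1,"ax":0,"ay":0,"az":0},{"gripper":1,"x":0,"y":0,"z":0,"ax":0,"ay":0,"az":0},{"gripper":1,"x":0,"y":0,"z":0,"ax":0,"ay":0,"az":0}]}}

```text
clock: 20.73
position: [640.9, -165.9, 84.5]
ee_rot: [-0.085, 0.996, -0.0, 0.001]
contact_force: [-2.4, 2.3, 5.9]
gripper_width: 29.4
grasp_force: 61.1
```

{"fn": "send_rows", "kwargs": {"targets": [{"gripper":1,"x":0,"y":0,"z":0.05,"ax":0,"ay":0,"az":0},{"gripper":1,"x":0,"y":0,"z":0,"ax":0,"ay":0,"az":0},{"gripper":1,"x":0,"y":0,"z":0,"ax":0,"ay":0,"az":0},{"gripper":1,"x":0,"y":0,"z":0,"ax":0,"ay":0,"az":0},{"gripper":1,"x":0,"y":0,"z":0,"ax":0,"ay":0,"az":0}]}}

```text
clock: 21.15
position: [641.0, -166.0, 84.2]
ee_rot: [-0.085, 0.996, -0.0, 0.001]
contact_force: [-1.6, 1.9, 7.1]
gripper_width: 29.2
grasp_force: 61.1
```

{"fn": "send_rows", "kwargs": {"targets": [{"gripper":1,"x":0,"y":0,"z":0.05,"ax":0,"ay":0,"az":0},{"gripper":1,"x":0,"y":0,"z":0,"ax":0,"ay":0,"az":0},{"gripper":1,"x":0,"y":0,"z":0,"ax":0,"ay":0,"az":0},{"gripper":1,"x":0,"y":0,"z":0,"ax":0,"ay":0,"az":0},{"gripper":1,"x":0,"y":0,"z":0,"ax":0,"ay":0,"az":0}]}}

```text
clock: 21.57
position: [641.0, -165.9, 83.8]
ee_rot: [-0.085, 0.996, -0.0, 0.001]
contact_force: [-1.8, 3.4, 7.2]
gripper_width: 29.3
grasp_force: 61.1
```

{"fn": "send_rows", "kwargs": {"targets": [{"gripper":1,"x":0,"y":0,"z":0,"ax":0,"ay":0,"az":0},{"gripper":1,"x":0,"y":0,"z":0,"ax":0,"ay":0,"az":0},{"gripper":1,"x":0,"y":0,"z":0,"ax":0,"ay":0,"az":0},{"gripper":1,"x":0,"y":0,"z":0,"ax":0,"ay":0,"az":0},{"gripper":1,"x":0,"y":0,"z":0,"ax":0,"ay":0,"az":0}]}}

```text
clock: 21.98
position: [640.9, -165.9, 83.8]
ee_rot: [-0.085, 0.996, -0.0, 0.001]
contact_force: [-1.9, 2.0, 7.2]
gripper_width: 29.2
grasp_force: 61.1
```

{"fn": "send_rows", "kwargs": {"targets": [{"gripper":1,"x":0,"y":0,"z":0,"ax":0,"ay":0,"az":0},{"gripper":1,"x":0,"y":0,"z":0,"ax":0,"ay":0,"az":0},{"gripper":1,"x":0,"y":0,"z":0,"ax":0,"ay":0,"az":0},{"gripper":1,"x":0,"y":0,"z":0,"ax":0,"ay":0,"az":0},{"gripper":1,"x":0,"y":0,"z":0,"ax":0,"ay":0,"az":0}]}}

```text
clock: 22.4
position: [641.0, -166.0, 83.8]
ee_rot: [-0.085, 0.996, -0.0, 0.001]
contact_force: [-1.4, 2.0, 7.7]
gripper_width: 29.6
grasp_force: 61.1
```

```bash
python3 - <<'E'
from h import *
s=arm.read_state();p=np.array(s['position']);r=R.from_quat(s['ee_rot']);print(p,s['contact_force'],r.as_euler('ZYX',degrees=True))
im,d=arm.get_image('wrist');P=cloud('wrist',d); u=(abs(P[...,0]-640)<80)&(abs(P[...,1]+168)<80)
q=P[u&(abs(P[...,2]-22)<9)&((im.astype(int).min(-1)>190))];print('plate z now',np.median(q[:,2]))
E
```

```text
[ 641.  -166.    83.8] [-1.4  2.   7.7] [-170.2    0.1 -180. ]
plate z now 21.771584955647228
```

The platen is 9.7 mm down and has been held for over 1 s. Lifting and carrying to the tray.

{"fn": "send_rows", "kwargs": {"targets": [{"gripper":1,"x":0,"y":0,"z":-1,"ax":0,"ay":0,"az":0},{"gripper":1,"x":0,"y":0,"z":-2,"ax":0,"ay":0,"az":0},{"gripper":1,"x":0,"y":0,"z":-4,"ax":0,"ay":0,"az":0},{"gripper":1,"x":0,"y":0,"z":-4,"ax":0,"ay":0,"az":0},{"gripper":1,"x":0,"y":0,"z":-4,"ax":0,"ay":0,"az":0}]}}

```text
clock: 22.87
position: [639.3, -166.1, 232.6]
ee_rot: [-0.085, 0.996, 0.0, -0.001]
contact_force: [1.4, -0.5, -1.4]
gripper_width: 29.6
grasp_force: 59.9
```

{"fn": "send_rows", "kwargs": {"targets": [{"gripper":1,"x":0.4,"y":2,"z":-2,"ax":0,"ay":0,"az":0},{"gripper":1,"x":0.4,"y":3.8,"z":0,"ax":0,"ay":0,"az":0},{"gripper":1,"x":0.4,"y":3.8,"z":0,"ax":0,"ay":0,"az":0},{"gripper":1,"x":0.4,"y":3.8,"z":0,"ax":0,"ay":0,"az":0},{"gripper":1,"x":0.4,"y":3.8,"z":0,"ax":0,"ay":0,"az":0}]}}

```text
clock: 23.28
position: [589.9, 1.1, 251.4]
ee_rot: [-0.084, 0.996, 0.0, -0.0]
contact_force: [0.8, 1.4, -2.1]
gripper_width: 29.1
grasp_force: 60.1
```

{"fn": "send_rows", "kwargs": {"targets": [{"gripper":1,"x":0.4,"y":3.8,"z":0,"ax":0,"ay":0,"az":0},{"gripper":1,"x":0.4,"y":3.8,"z":0,"ax":0,"ay":0,"az":0},{"gripper":1,"x":0.4,"y":3.8,"z":0,"ax":0,"ay":0,"az":0},{"gripper":1,"x":0.4,"y":3.8,"z":0,"ax":0,"ay":0,"az":0},{"gripper":1,"x":0.4,"y":3.8,"z":0,"ax":0,"ay":0,"az":0}]}}

```text
clock: 23.7
position: [538.0, 185.1, 251.4]
ee_rot: [-0.085, 0.996, -0.0, -0.0]
contact_force: [1.6, 0.3, -1.5]
gripper_width: 29.4
grasp_force: 60.1
```

{"fn": "send_rows", "kwargs": {"targets": [{"gripper":1,"x":0.4,"y":3.8,"z":0,"ax":0,"ay":0,"az":0},{"gripper":1,"x":0.4,"y":3.8,"z":0,"ax":0,"ay":0,"az":0},{"gripper":1,"x":0.4,"y":3.2,"z":0,"ax":0,"ay":0,"az":0},{"gripper":1,"x":0,"y":0,"z":0,"ax":0,"ay":0,"az":7},{"gripper":1,"x":0,"y":0,"z":0,"ax":0,"ay":0,"az":7}]}}

```text
clock: 24.12
position: [508.0, 289.9, 250.9]
ee_rot: [0.038, 0.999, -0.001, -0.001]
contact_force: [-0.1, -1.0, -1.8]
gripper_width: 29.8
grasp_force: 60.3
```

{"fn": "send_rows", "kwargs": {"targets": [{"gripper":1,"x":0,"y":0,"z":0,"ax":0,"ay":0,"az":0.8},{"gripper":1,"x":0,"y":0,"z":0,"ax":0,"ay":0,"az":0},{"gripper":1,"x":0,"y":0,"z":0,"ax":0,"ay":0,"az":0},{"gripper":1,"x":0,"y":0,"z":0,"ax":0,"ay":0,"az":0}]}}

```text
clock: 24.45
position: [509.4, 287.7, 252.0]
ee_rot: [0.043, 0.999, -0.0, 0.0]
contact_force: [-0.1, 0.2, -1.5]
gripper_width: 29.6
grasp_force: 60.3
```

```bash
cat > tray.py <<'E'
from h import *
s=arm.read_state(); p=np.array(s['position']); r=R.from_quat(s['ee_rot']); print(s['clock'],p,np.round(s['joints'],2).tolist(),'euler',r.as_euler('ZYX',degrees=True),s['grasp_force'])
im,d=arm.get_image('wrist'); P=cloud('wrist',d); save('tray',im); ii=im.astype(int)
u=(abs(P[...,0]-502)<75)&(abs(P[...,1]-311)<85)
brass=(ii[...,0]>120)&(ii[...,2]<100)&(ii[...,1]>90)&(P[...,2]>4); green=(ii[...,1]>ii[...,0]*1.3)&(ii[...,1]>ii[...,2]*1.3)
for nm,k in(('all>2.5',u&(P[...,2]>2.5)&(P[...,2]<14)),('green',u&green&(P[...,2]<14)),('rim',u&(P[...,2]>7)&(P[...,2]<13))):
    q=P[k]; print(nm,len(q),cv2.minAreaRect(q[:,:2].astype(np.float32)) if len(q) else '',np.median(q[:,2]))
Q=r.inv().apply(P.reshape(-1,3)-p).reshape(P.shape); q=Q[(Q[...,2]>44)&(Q[...,2]<62)&(abs(Q[...,1])<40)&(Q[...,0]>0)&(Q[...,0]<25)]
print('block front x',np.percentile(q[:,0],[10,50,90]),'y',np.percentile(q[:,1],[1,99]),'zmax',np.percentile(q[:,2],98),'pitch',np.degrees(np.polyfit(q[:,2],q[:,0],1)[0]))
E
python3 tray.py
```

```text
24.45 [509.4 287.7 252. ] [0.79, 0.3, -0.06, 0.0, -1.21, -2.45] euler [ 175.    0. -180.] 60.30495285987854
all>2.5 5870 ((501.17919921875, 310.1073303222656), (120.13646697998047, 99.19322967529297), 84.9488525390625) 4.745516859672023
green 4800 ((503.08990478515625, 309.517822265625), (111.68624114990234, 89.78140258789062), 85.08032989501953) 4.563712477036603
rim 858 ((501.103759765625, 310.1225891113281), (120.11673736572266, 99.07987976074219), 84.97596740722656) 8.958282780394484
block front x [15.2 15.5 15.8] y [-29.3  28.7] zmax 60.4322625185162 pitch -0.5229760609490667
```

View pics/tray.png

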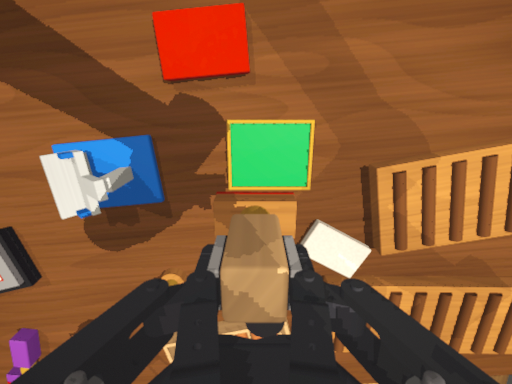

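The tray is at (270,155) in view, with its rim centred at (501.1, 310.1). The stamp is still square in the grip.

```bash
cat > tg.py <<'E'
from h import *
s=arm.read_state();print(s['clock'],np.array(s['position']),s['contact_force'])
r=down(174.95); go(np.array([501.1,310.1,5])-r.apply([.55,-.4,61]),r)
E
python3 tg.py
```

```text
24.5 [509.4 287.8 252. ] [-0.5  0.4 -2.7]
shift first(cm) [ 1.   2.2 18.6] rows 5.0 then turn(deg) [-0.   0.1  0. ] rows 1.0
  if turned first, shift [ 1.   2.2 18.6]
```

{"fn": "send_rows", "kwargs": {"targets": [{"gripper":1,"x":0.5,"y":1.1,"z":3,"ax":0,"ay":0,"az":0},{"gripper":1,"x":0.5,"y":1.1,"z":3.5,"ax":0,"ay":0,"az":0},{"gripper":1,"x":0,"y":0,"z":3.5,"ax":0,"ay":0,"az":0},{"gripper":1,"x":0,"y":0,"z":3,"ax":0,"ay":0,"az":0},{"gripper":1,"x":0,"y":0,"z":2,"ax":0,"ay":0,"az":0}]}}

```text
clock: 24.92
position: [500.1, 309.8, 98.9]
ee_rot: [0.044, 0.999, -0.001, -0.001]
contact_force: [0.5, 1.1, -2.5]
gripper_width: 29.2
grasp_force: 60.3
```

{"fn": "send_rows", "kwargs": {"targets": [{"gripper":1,"x":0,"y":0,"z":1,"ax":0,"ay":0,"az":0},{"gripper":1,"x":0,"y":0,"z":0,"ax":0,"ay":0,"az":0},{"gripper":1,"x":0,"y":0,"z":0,"ax":0,"ay":0,"az":0},{"gripper":1,"x":0,"y":0,"z":0,"ax":0,"ay":0,"az":0},{"gripper":1,"x":0,"y":0,"z":0,"ax":0,"ay":0,"az":0}]}}

```text
clock: 25.33
position: [502.5, 311.9, 94.2]
ee_rot: [0.044, 0.999, 0.001, 0.002]
contact_force: [0.2, 0.3, -1.5]
gripper_width: 29.7
grasp_force: 60.3
```

```bash
python3 tg.py
```

```text
25.3333 [502.5 311.9  94.2] [ 0.2  0.3 -1.5]
shift first(cm) [ 0.1 -0.2  2.8] rows 1.0 then turn(deg) [0.2 0.2 0. ] rows 1.0
  if turned first, shift [ 0.1 -0.2  2.8]
```

{"fn": "send_rows", "kwargs": {"targets": [{"gripper":1,"x":0.05,"y":-0.1,"z":1,"ax":0,"ay":0,"az":0},{"gripper":1,"x":0,"y":0,"z":0.8,"ax":0,"ay":0,"az":0},{"gripper":1,"x":0,"y":0,"z":0.5,"ax":0,"ay":0,"az":0},{"gripper":1,"x":0,"y":0,"z":0,"ax":0,"ay":0,"az":0},{"gripper":1,"x":0,"y":0,"z":0,"ax":0,"ay":0,"az":0}]}}

```text
clock: 25.75
position: [500.7, 309.9, 68.5]
ee_rot: [0.044, 0.999, -0.001, 0.0]
contact_force: [1.0, -0.8, -2.2]
gripper_width: 29.8
grasp_force: 60.3
```

{"fn": "send_rows", "kwargs": {"targets": [{"gripper":1,"x":0,"y":0,"z":0,"ax":0,"ay":0,"az":0},{"gripper":1,"x":0,"y":0,"z":0,"ax":0,"ay":0,"az":0}]}}

```text
clock: 25.92
position: [501.2, 310.4, 69.4]
ee_rot: [0.044, 0.999, 0.0, 0.001]
contact_force: [-0.4, 0.1, -1.4]
gripper_width: 29.4
grasp_force: 60.3
```

```bash
python3 tg.py
```

```text
25.9167 [501.2 310.4  69.4] [-0.4  0.1 -1.4]
shift first(cm) [-0.1  0.   0.3] rows 1.0 then turn(deg) [0.  0.1 0. ] rows 1.0
  if turned first, shift [-0.1  0.   0.3]
```

{"fn": "send_rows", "kwargs": {"targets": [{"gripper":1,"x":0,"y":0,"z":0.2,"ax":0,"ay":0,"az":0},{"gripper":1,"x":0,"y":0,"z":0,"ax":0,"ay":0,"az":0},{"gripper":1,"x":0,"y":0,"z":0,"ax":0,"ay":0,"az":0}]}}

```text
clock: 26.17
position: [500.9, 310.1, 67.1]
ee_rot: [0.044, 0.999, 0.0, 0.001]
contact_force: [0.7, -0.5, -2.0]
gripper_width: 29.6
grasp_force: 60.3
```

{"fn": "send_rows", "kwargs": {"targets": [{"gripper":1,"x":0,"y":0,"z":0.1,"ax":0,"ay":0,"az":0},{"gripper":1,"x":0,"y":0,"z":0,"ax":0,"ay":0,"az":0},{"gripper":1,"x":0,"y":0,"z":0,"ax":0,"ay":0,"az":0}]}}

```text
clock: 26.42
position: [500.9, 310.1, 66.1]
ee_rot: [0.044, 0.999, 0.0, 0.001]
contact_force: [0.1, -0.0, -2.5]
gripper_width: 29.6
grasp_force: 60.3
```

{"fn": "send_rows", "kwargs": {"targets": [{"gripper":1,"x":0,"y":0,"z":0.07,"ax":0,"ay":0,"az":0},{"gripper":1,"x":0,"y":0,"z":0,"ax":0,"ay":0,"az":0},{"gripper":1,"x":0,"y":0,"z":0,"ax":0,"ay":0,"az":0}]}}

```text
clock: 26.67
position: [500.9, 310.2, 65.4]
ee_rot: [0.044, 0.999, 0.0, 0.001]
contact_force: [-0.4, 0.5, -1.7]
gripper_width: 29.2
grasp_force: 60.3
```

{"fn": "send_rows", "kwargs": {"targets": [{"gripper":1,"x":0,"y":0,"z":0.06,"ax":0,"ay":0,"az":0},{"gripper":1,"x":0,"y":0,"z":0,"ax":0,"ay":0,"az":0},{"gripper":1,"x":0,"y":0,"z":0,"ax":0,"ay":0,"az":0}]}}

```text
clock: 26.92
position: [501.0, 310.2, 65.1]
ee_rot: [0.044, 0.999, 0.0, 0.001]
contact_force: [0.1, -0.6, -0.1]
gripper_width: 29.4
grasp_force: 60.4
```

{"fn": "send_rows", "kwargs": {"targets": [{"gripper":1,"x":0,"y":0,"z":0.05,"ax":0,"ay":0,"az":0},{"gripper":1,"x":0,"y":0,"z":0,"ax":0,"ay":0,"az":0},{"gripper":1,"x":0,"y":0,"z":0,"ax":0,"ay":0,"az":0}]}}

```text
clock: 27.17
position: [501.1, 310.3, 65.1]
ee_rot: [0.044, 0.999, 0.0, 0.001]
contact_force: [-1.8, -1.1, 5.4]
gripper_width: 28.9
grasp_force: 61.2
```

Contact with the tray floor. I'll ease off, open and withdraw upwards.

{"fn": "send_rows", "kwargs": {"targets": [{"gripper":1,"x":0,"y":0,"z":-0.04,"ax":0,"ay":0,"az":0},{"gripper":0.2,"x":0,"y":0,"z":0,"ax":0,"ay":0,"az":0},{"gripper":-0.3,"x":0,"y":0,"z":0,"ax":0,"ay":0,"az":0},{"gripper":-1,"x":0,"y":0,"z":0,"ax":0,"ay":0,"az":0},{"gripper":-1,"x":0,"y":0,"z":0,"ax":0,"ay":0,"az":0}]}}

```text
clock: 27.58
position: [500.9, 310.1, 64.4]
ee_rot: [0.044, 0.999, -0.0, 0.001]
contact_force: [-0.3, -0.2, 0.5]
gripper_width: 69.2
grasp_force: 0.0
```

{"fn": "send_rows", "kwargs": {"targets": [{"gripper":-1,"x":0,"y":0,"z":0,"ax":0,"ay":0,"az":0},{"gripper":-1,"x":0,"y":0,"z":0,"ax":0,"ay":0,"az":0},{"gripper":-1,"x":0,"y":0,"z":-1,"ax":0,"ay":0,"az":0},{"gripper":-1,"x":0,"y":0,"z":-2,"ax":0,"ay":0,"az":0},{"gripper":-1,"x":0,"y":0,"z":-3,"ax":0,"ay":0,"az":0}]}}

```text
clock: 28.0
position: [499.5, 308.9, 123.4]
ee_rot: [0.044, 0.999, -0.002, -0.001]
contact_force: [0.8, -0.1, -0.3]
gripper_width: 85.4
grasp_force: 0.0
```

{"fn": "send_rows", "kwargs": {"targets": [{"gripper":-1,"x":0,"y":0,"z":-4,"ax":0,"ay":0,"az":0},{"gripper":-1,"x":0,"y":0,"z":-4,"ax":0,"ay":0,"az":0},{"gripper":-1,"x":0,"y":0,"z":-3,"ax":0,"ay":0,"az":0},{"gripper":-1,"x":0,"y":0,"z":0,"ax":0,"ay":0,"az":0},{"gripper":-1,"x":0,"y":0,"z":0,"ax":0,"ay":0,"az":0}]}}

```text
clock: 28.42
position: [501.3, 310.9, 238.0]
ee_rot: [0.044, 0.999, 0.002, 0.003]
contact_force: [-0.4, -0.1, -1.6]
gripper_width: 85.7
grasp_force: 0.0
```

```bash
python3 - <<'E'
from h import *
s=arm.read_state(); print(s['clock'],np.array(s['position']))
im,d=arm.get_image('wrist');P=cloud('wrist',d); j,_=arm.get_image('side')
u=(abs(P[...,0]-502)<60)&(abs(P[...,1]-311)<70)
for a,b in((95,120),(22,32)):
    q=P[u&(P[...,2]>a)&(P[...,2]<b)]; print(a,len(q),cv2.minAreaRect(q[:,:2].astype(np.float32)) if len(q)>3 else '',np.median(q[:,2]))
save('end',np.hstack([cv2.resize(im,(400,300)),cv2.resize(j[130:290,130:343],(400,300))]))
E
```

```text
28.4167 [501.3 310.9 238. ]
95 810 ((498.5628662109375, 309.2439270019531), (29.312259674072266, 29.5429630279541), 84.84208679199219) 105.40188003791943
22 428 ((498.6619873046875, 308.76708984375), (59.7075309753418, 28.84609603881836), 84.97216033935547) 22.84905865860847
```

View pics/end.png

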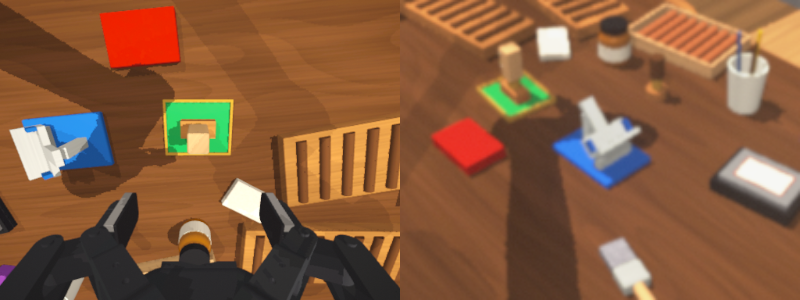

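The stamp stands upright in the tray (left half at (198,132), right half at (511,65)), within about 2–3 mm of the centre. The gripper is clear and everything else is in place.

```bash
python3 -c "
from bench import arm
print(arm.job_done())"
```

```text
the job is handed in; nothing more can be done
None
```

The job is handed in: I seated the stamp in the cradle and regripped it, pressed it square on the label (platen about 9.7 mm down, held over 1 s), and left it standing upright in the tray, 2–3 mm off centre.

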